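# Demagnetise the long spacers

## Robot

A 6-joint arm with a two-finger parallel gripper is mounted at the origin on the work surface. World frame = base frame: x ahead of the robot, y to its left, z up, the work surface at z = 0. Lengths are in m, angles in rad, forces in N, time in s.
With the tool pointing down it reaches from about 0.3 to 0.775 m from the base axis. Payload 14.6 kg.
Tool frame: the origin (TCP) lies at the very end of the fingers, on their centre line; the grasp point (between the pads) lies 19 mm behind it; z points along the fingers, y is the direction in which the jaws open and shut (so a half turn about z gives the same grasp; the last joint's range is limited). The gripper opens to 94 mm and grips with 3 to 60 N. Pads are 16 mm wide; open, the fingers measure 119 mm over their backs; the gripper's body (75 mm by 177 mm) begins 78 mm behind the grasp point.
Start: joints at [-1.345, 0.3, 1.521, -0, 1.321, -0.067], TCP at [0.159, -0.527, 0.205] pointing down, gripper open.
Joint ranges: [-3.03, 3.03], [-0.79, 2.21], [0.23, 2.52], [-1.04, 4.18], [0, 3.07], [-2.55, 2.55]. Speed limits (rad/s): [2.22, 2.22, 2.57, 3.14, 3.14, 3.14].

## Interface

Orientations are given as [roll, pitch, yaw] about the fixed x, y, z axes, in that order (R = Rz(yaw) Ry(pitch) Rx(roll)).
In Python, from station import get_obs, vision, hand_in gives the robot as it stands.
- The arm moves only by the tool play_rows, never from a script. Its argument "moves" is a list of rows, each an object with "claw": the opening, from 0 (shut) to 1 (fully open); "linear": the shift along the tool's x, y, z in mm, a list of three; "turn": the turn, a rotation vector about the tool's x, y, z in rad, a list of three. In form: [{"claw": claw, "linear": [tx, ty, tz], "turn": [ax, ay, az]}, ...]. A call has 1 to 8 rows; each row is the pose to reach, as a shift and turn from the pose measured when the call began, along the tool's axes at that moment; what a row does not reach only later rows make up. A row lasts 1/8 s, in which the tool goes at most 62.5 mm and 10.7 degrees, less where a joint would pass 70% of its speed; a pose out of reach is approached as far as the arm can. A call with a gripper value outside its range is refused whole. The fingers move at their own pace and stop on an object; "force" is the grip in N (left out, the last holds). Time passes only in rows, so rows that repeat a pose let the fingers close. It gives the time, the measured TCP pose, the force and the opening at its end, in the units of the state.
- get_obs(): the state, without advancing time (a new reading comes with each control period).
- vision.camera(name): name is "scene" or "top"; returns the picture (480x640x3 uint8, blue, green, red); there is no depth.
- vision.camera_info(name): a dict with "camera_matrix" (3x3 intrinsics, pixels), "rvec" (rotation vector, rad) and "tvec" (3), from world to camera coordinates, as OpenCV has them. Camera axes: x right, y down, z forward; pixel columns grow to the right and rows downward; lengths in m; the calibration is good to about 2 mm. A picture is of the moment at which its call begins. camera_info takes no time and is no camera call.
- hand_in(): hands the job in, once; it reports no verdict.
The state is a dict: "time_s": time; "qpos": joint angles; "joint_vel": joint speeds; "tau": joint torques, N m; "ee_pos": TCP position; "eef_rot": TCP orientation; "force": force on the tool from outside, world axes, zero at the start; "moment": the same for the moment, N m; "grip_width": finger opening in m.
Only numpy, scipy, OpenCV 4.12 (cv2) and the standard library are available. Lean on these libraries where they do the work, as an engineer would, in place of code of your own. Each camera call takes 0.05 s, during which the arm holds its last target.

## Task

Pick every long hex spacer out of the parts bin into the aluminium tub, leaving the other parts in the bin. Then set the demagnetiser's lever in line with its index pointer (do not shift the pointer), take the tub, press it down level on the middle of the sprung pad until the pad is fully down, and hold it there for four seconds. Finish with the lever pulled back to its off stop, toward the front, and the tub with all its spacers standing on the rubber mat; do not disturb the spool, can or screwdriver.

Things in the scene. Friction and masses are not known exactly. Their poses are not given: they have to be found in the camera images.
- bin: Blue open plastic parts bin fixed to the bench, 230 x 230 mm outside, 45 mm high, walls and floor 4 mm; origin at the centre of its underside, on the bench, z up. Small steel parts lie loose in it.
- spacer1: Long steel hexagonal spacer, the part wanted: a hexagonal bar 42 mm long, 14 mm across flats (16 mm across corners), 42 g, with a small dark threaded hole in each end. It lies on a flat on the bin floor. Origin at its middle, x along its length. Three to five long spacers are present (None if absent).
- spacer2: Long steel hexagonal spacer, the part wanted: a hexagonal bar 42 mm long, 14 mm across flats (16 mm across corners), 42 g, with a small dark threaded hole in each end. It lies on a flat on the bin floor. Origin at its middle, x along its length. Three to five long spacers are present (None if absent).
- spacer3: Long steel hexagonal spacer, the part wanted: a hexagonal bar 42 mm long, 14 mm across flats (16 mm across corners), 42 g, with a small dark threaded hole in each end. It lies on a flat on the bin floor. Origin at its middle, x along its length. Three to five long spacers are present (None if absent).
- spacer4: Long steel hexagonal spacer, the part wanted: a hexagonal bar 42 mm long, 14 mm across flats (16 mm across corners), 42 g, with a small dark threaded hole in each end. It lies on a flat on the bin floor. Origin at its middle, x along its length. Three to five long spacers are present (None if absent).
- spacer5: Long steel hexagonal spacer, the part wanted: a hexagonal bar 42 mm long, 14 mm across flats (16 mm across corners), 42 g, with a small dark threaded hole in each end. It lies on a flat on the bin floor. Origin at its middle, x along its length. Three to five long spacers are present (None if absent).
- short1: Short steel hexagonal spacer, 20 mm long, 14 mm across flats, not wanted; stays in the bin. Origin at its middle, x along its length.
- nut: Big steel hexagon nut lying flat in the bin, 24 mm across flats, 11 mm thick, not wanted. Origin at the centre of its underside.
- foot: Small round machine foot in the bin, rubber disc 28 mm across and 6 mm thick with a 20 mm steel boss on top, 20 mm high in all, not wanted. Origin at the centre of its underside.
- bracket: Small steel angle bracket in the bin, 30 x 26 mm foot with a 25 mm high flange at its -x end, not wanted. Origin at the centre of its foot's underside.
- tub: Loose open rectangular aluminium tub, 60 mm (its x) by 90 mm (its y) outside, 45 mm high, walls and floor 3 mm, empty mass about 0.16 kg; origin at the centre of its underside, z up. Can be gripped from above across its 60 mm width.
- mat: Thin black rubber mat fixed on the bench, 150 mm (x) by 130 mm (y), 4 mm thick; origin at the centre of its underside, on the bench.
- demag: Touch-operated bench demagnetiser, a fixed white box 140 mm (its x, front is -x) by 250 mm (its y), 40 mm high; origin at the centre of its underside. The black sprung pad is on its +y half (centre 50 mm to +y), the power lever on its -y half (75 mm to -y).
- pad_top (a point): Centre of the top face of the sprung pad (110 mm along demag x, 96 mm along demag y), 50 mm above the bench when up; it moves with the pad.
- pad (a joint): How far the pad is pressed down, m: 0 up, 0.008 fully down against its stop. Spring: starts to move at about 6 N and needs about 15 N at the bottom; a loaded tub merely standing on it does not press it.
- lever_knob (a point): Centre of the lever's black barrel-shaped grip, 24 mm diameter and 26 mm long along demag y, at the top of a thin rod, 100 mm from the hinge. Its own z axis points along the rod, away from the hinge.
- lever_hinge (a point): Hinge of lever and index pointer: 35 mm above the bench, axis along demag y; fixed to the demagnetiser.
- lever (a joint): Lever angle, rad: 0 is off, at its stop, leaning 0.75 rad from upright towards the front (demag -x); 0.75 is upright; grows towards demag +x up to 1.5. Stays where it is left (about 1.5 N at the grip moves it).
- index (a joint): Angle of the index pointer, rad, on the same scale as the lever: the lever is at the index when the two readings are equal (pointer and rod parallel). The pointer is stiff; leave it.
- index_tip (a point): Tip of the flat aluminium index pointer, 58 mm from the same hinge, its plane 18 mm to the +y side of the lever's (4 mm thick). Its own z axis points along the pointer, away from the hinge.
- spool: Bystander: empty grey plastic spool standing on the bench, 64 mm diameter, 40 mm high. Origin under its centre.
- can: Bystander: aluminium spray can standing on the bench, 52 mm diameter, 120 mm high. Origin under its centre.
- driver: Bystander: black-handled screwdriver lying on the bench, about 200 mm long. Origin near its middle, x along it.

How it is judged:
By the outcome, as a careful person would: the job done as asked, in the order asked, and still so for the second after the job is handed in, with the robot touching nothing.
Of spacer1, spacer2, spacer3, spacer4, spacer5 only 3 to 5 are there at a start; the rules pass over those that are not, and their reading is None.
At some moment in a run one of tub, spacer1, spacer2, spacer3, spacer4, spacer5 may be knocked a few centimetres aside while the robot is not near it.
Once in a run the grip may slacken for a moment while it holds something.
It also fails if it takes over 210 s, if anything falls off the work surface, if the arm or the gripper's body presses on something with over 40 N, if the wrist force passes 120 N, or if a joint passes its speed limit or range.

## Working session

There is one attempt and no reset: what is moved stays moved. The work goes in short steps, Python scripts to look and compute and a tool call to move; the robot and the scene stay as the last step left them, time stands still between calls to the robot, and variables do not carry over. Pictures are saved under pics/ and viewed, and the job is handed in when it is done.

Besides the shell and the picture viewer there is one more tool, called after "Emit:" as a command line: name --argument value ..., lists and objects as JSON in quotes. play_rows: Moves the arm, as the interface text tells. Its arguments: {"type":"object","properties":{"moves":{"type":"array","items":{"type":"object","properties":{"claw":{"type":"number"},"linear":{"type":"array","items":{"type":"number"}},"turn":{"type":"array","items":{"type":"number"}}}}},"force":{"type":"number"}},"required":["moves"]}

```bash
ls; mkdir -p pics; python3 - <<'E'
from station import get_obs, vision
import cv2
for n in("scene","top"):
    cv2.imwrite(f"pics/{n}0.png",vision.camera(n)); i=vision.camera_info(n); print(n,i)
print(get_obs())
E
```

```text
pics
scene {'camera_matrix': array([[541.1955016 ,   0.        , 321.29576045],
       [  0.        , 541.1955016 , 237.13639957],
       [  0.        ,   0.        ,   1.        ]]), 'rvec': array([ 1.29962828,  2.46334212, -0.75103689]), 'tvec': array([ 0.30698546, -0.34903866,  1.31217092])}
top {'camera_matrix': array([[457.78498411,   0.        , 322.77514571],
       [  0.        , 457.78498411, 241.38682655],
       [  0.        ,   0.        ,   1.        ]]), 'rvec': array([ 2.2006792 , -2.19566001,  0.11111359]), 'tvec': array([-0.01382001,  0.52451155,  0.88992114])}
{'time_s': 0.1, 'qpos': array([-1.34460167e+00,  3.00424110e-01,  1.52152371e+00,  8.07261343e-06,
        1.32069621e+00, -6.65960499e-02]), 'joint_vel': array([-0.00052885, -0.001345  , -0.00357858,  0.00125555, -0.00034363,
        0.00104065]), 'tau': array([ 9.91699417e-04, -5.32642615e+01, -3.53283834e+01,  7.09692668e-02,
        2.34675634e-02, -5.52034885e-05]), 'ee_pos': array([ 0.15869192, -0.52636119,  0.20493637]), 'eef_rot': array([-3.14054413e+00, -7.77677908e-05,  2.92788669e-01]), 'force': array([ 0.45490257, -0.37195476, -0.48969759]), 'moment': array([-0.02834626, -0.04194011, -0.03377581]), 'grip_width': 0.09385342347736213}
```

View pics/scene0.png

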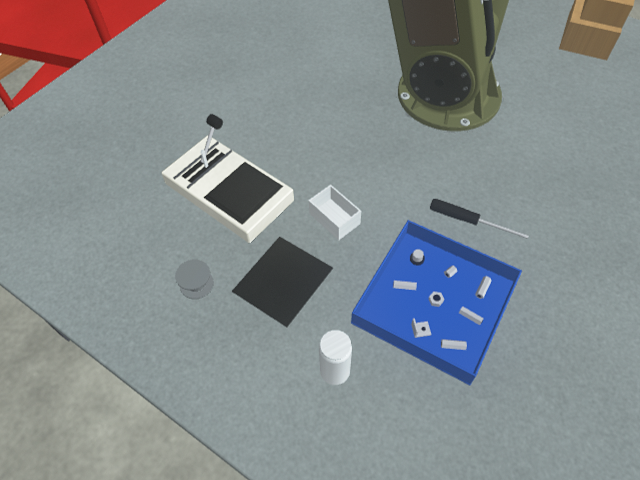

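View pics/top0.png

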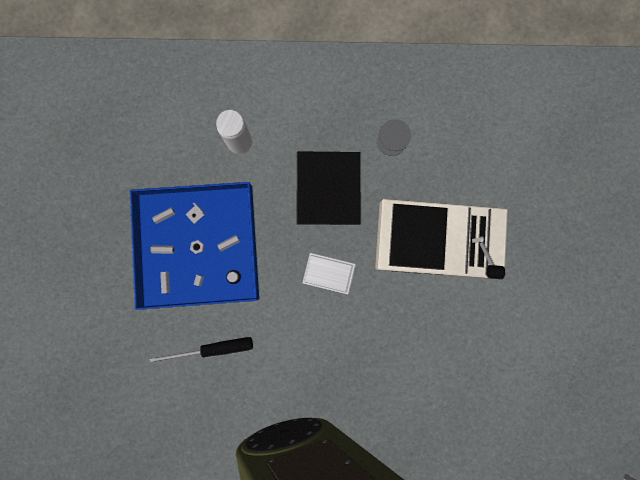

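Top view: four long spacers near (163,215), (162,250), (229,242) and (165,282). The short one is at (198,281), the tub at (329,273), the mat at (329,188), and the demagnetiser on the right with its knob at (496,272). I'll enlarge these.

```bash
cat > h.py <<'E'
import numpy as np, cv2
from station import get_obs, vision
def cam(n):
    i=vision.camera_info(n); R=cv2.Rodrigues(np.array(i["rvec"]))[0]; return np.array(i["camera_matrix"]),R,np.array(i["tvec"]).ravel()
def bp(n,u,v,z):
    K,R,t=cam(n); d=R.T@np.linalg.inv(K)@np.array([u,v,1.]); c=-R.T@t
    return c+d*(z-c[2])/d[2]
def pr(n,P):
    K,R,t=cam(n); return cv2.projectPoints(np.float64(P).reshape(-1,1,3),R,t,K,None)[0].reshape(-1,2)
def crop(n,name,x0,y0,w,h,s,img=None):
    if img is None: img=vision.camera(n)
    c=cv2.resize(img[y0:y0+h,x0:x0+w],None,fx=s,fy=s,interpolation=cv2.INTER_CUBIC)
    for k in range((x0+9)//10*10,x0+w,10):
        cv2.putText(c,str(k),(int((k-x0)*s),8),0,.3,(0,255,255),1); cv2.line(c,(int((k-x0+.5)*s),10),(int((k-x0+.5)*s),14),(0,255,255),1)
    for k in range((y0+9)//10*10,y0+h,10):
        cv2.putText(c,str(k),(0,int((k-y0+.5)*s)+3),0,.3,(0,255,255),1); cv2.line(c,(20,int((k-y0+.5)*s)),(24,int((k-y0+.5)*s)),(0,255,255),1)
    cv2.imwrite(f"pics/{name}.png",c)
def tri(ua,va,ub,vb):
    K,R,t=cam("top");K2,R2,t2=cam("scene")
    X=cv2.triangulatePoints(K@np.c_[R,t],K2@np.c_[R2,t2],np.float64([[ua],[va]]),np.float64([[ub],[vb]])).ravel(); return X[:3]/X[3]
E
python3 - <<'E'
from h import *
t=cv2.imread("pics/top0.png");s=cv2.imread("pics/scene0.png")
crop(0,"tb0",125,175,140,140,4.2,t); crop(0,"td0",290,140,225,160,3.5,t); crop(0,"sd0",150,100,150,140,4.2,s); crop(0,"sb0",345,215,185,170,3.5,s)
print(cam("top")[2], [-cam(n)[1].T@cam(n)[2] for n in("top","scene")])
E
```

```text
[-0.01382001  0.52451155  0.88992114] [array([0.45876465, 0.01332335, 0.92553794]), array([1.00294663, 0.3341347 , 0.90571112])]
```

View pics/tb0.png

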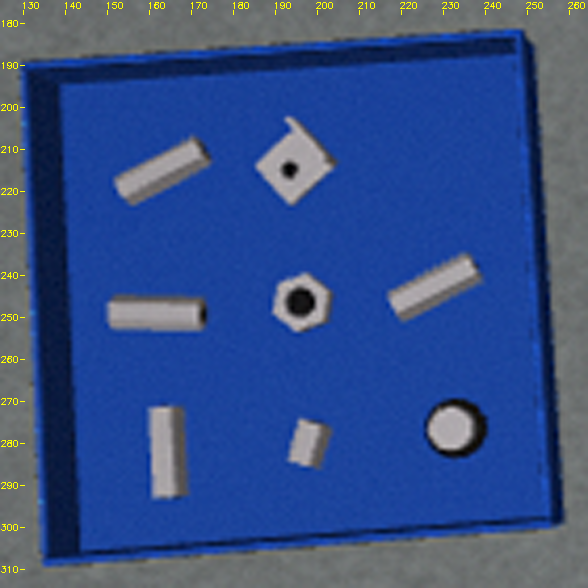

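View pics/td0.png

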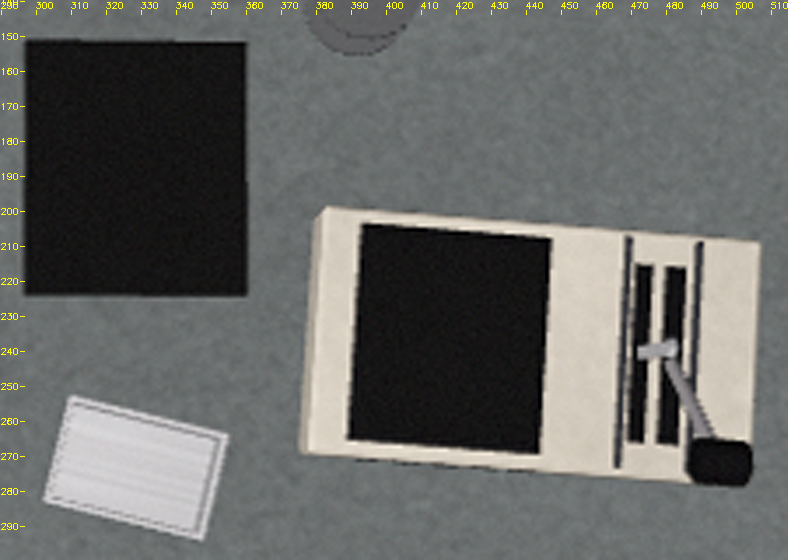

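View pics/sd0.png

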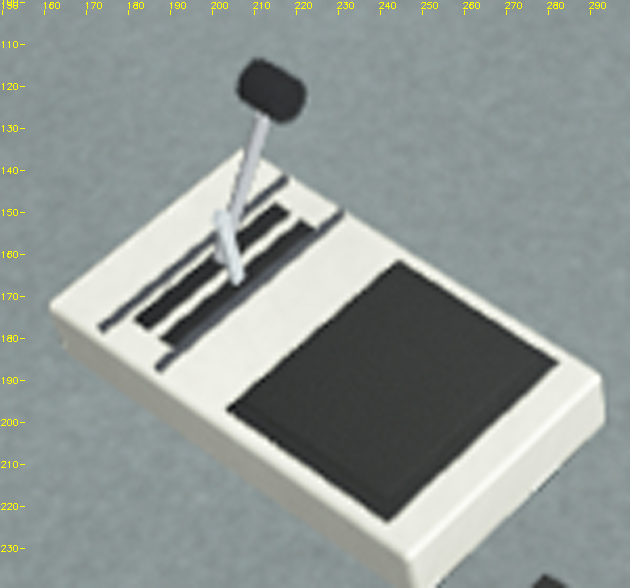

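View pics/sb0.png

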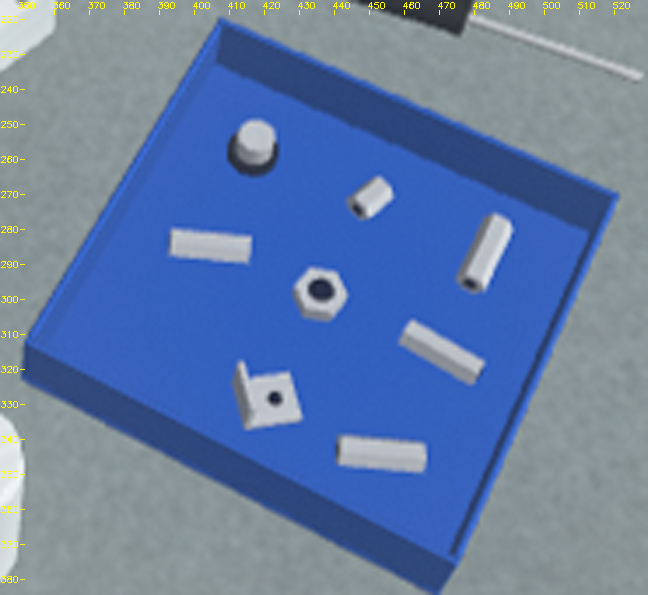

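Enlarged: the spacers, pad, tub, mat and knob are all clear. The index pointer looks close to upright: in the top crop its tip is near (676,348), in the scene crop near (221,212). Next I compute poses.

```bash
cat > geo.py <<'E'
from h import *
# spacers
img=cv2.imread("pics/top0.png")
def spacers(img,x0=132,y0=185,x1=258,y1=308):
    roi=img[y0:y1,x0:x1].astype(int); m=((roi[...,2]>90)&(abs(roi[...,0]-roi[...,2])<50)).astype(np.uint8)
    n,l,st,c=cv2.connectedComponentsWithStats(m)
    for i in range(1,n):
        if st[i,4]<40: continue
        ys,xs=np.nonzero(l==i); (cx,cy),wh,a=cv2.minAreaRect(np.float32(np.c_[xs+x0,ys+y0]))
        b=cv2.boxPoints(((cx,cy),wh,a)); W=np.array([bp("top",*p,0.013)[:2] for p in b]); e=[W[1]-W[0],W[2]-W[1]]
        e.sort(key=lambda v:-np.hypot(*v)); L=[np.hypot(*v)*1000 for v in e]
        print((round(cx,1),round(cy,1)),"world",bp("top",cx,cy,.013)[:2].round(4),"LxW",np.round(L,1),"yaw",round(np.arctan2(e[0][1],e[0][0])%np.pi,3))
if __name__=="__main__":
    spacers(img)
    f=lambda p:(290+p[0]/3.5-.5,140+p[1]/3.5-.5)
    for nm,z,P in(("mat",.004,[(24,41),(247,41),(247,296),(24,295)]),("tub",.045,[(69,396),(228,435),(204,541),(43,500)]),("pad",.05,[(361,224),(552,239),(540,453),(347,439)]),("box",.04,[(327,207),(760,242),(752,485),(308,453)])):
        W=np.array([bp("top",*f(p),z) for p in P])[:,:2]; print(nm,W.mean(0).round(4),"edges",[round(1000*np.hypot(*(W[(i+1)%4]-W[i]))) for i in range(4)],"ang edge12",round(np.arctan2(*(W[2]-W[1])[::-1]),3),"edge01",round(np.arctan2(*(W[1]-W[0])[::-1]),3), "edge23",round(np.arctan2(*(W[2]-W[3])[::-1]),3))
    s=lambda p:(150+p[0]/4.2-.5,100+p[1]/4.2-.5)
    print("knob",tri(*f((720,462)),*s((271,90))),"idx tip",tri(*f((676,348)),*s((221,212))))
E
python3 geo.py
```

```text
(160.0, 186.5) world [0.6338 0.3124] LxW [110.7   6.1] yaw 1.578
(254.5, 224.5) world [0.5583 0.1236] LxW [158.6  10. ] yaw 0.012
(194.0, 213.0) world [0.5808 0.2439] LxW [31.3 28. ] yaw 0.791
(163.0, 215.5) world [0.5755 0.305 ] LxW [42.9 14.4] yaw 2.051
(228.0, 243.0) world [0.5212 0.1756] LxW [42.3 14.3] yaw 2.044
(196.4, 246.6) world [0.5138 0.2377] LxW [25.9 24.3] yaw 0.932
(161.5, 249.5) world [0.5078 0.3061] LxW [41.1 13.9] yaw 1.574
(133.0, 287.0) world [0.434  0.3596] LxW [78.1  3.9] yaw 0.031
(164.0, 282.0) world [0.4439 0.2996] LxW [39.2 11.7] yaw 0.026
(232.0, 276.5) world [0.4548 0.1667] LxW [19.7 17.7] yaw 1.572
(197.8, 280.1) world [0.4476 0.2336] LxW [19.1 14.3] yaw 2.841
(215.0, 304.0) world [0.4008 0.1991] LxW [164.2  11.7] yaw 1.57
mat [ 0.636  -0.0241] edges [131, 150, 129, 149] ang edge12 3.137 edge01 -1.562 edge23 -1.571
tub [ 0.4615 -0.0227] edges [90, 60, 91, 59] ang edge12 2.915 edge01 -1.809 edge23 -1.818
pad [ 0.5331 -0.196 ] edges [107, 119, 107, 119] ang edge12 3.067 edge01 -1.644 edge23 -1.641
box [ 0.5297 -0.2474] edges [246, 137, 249, 138] ang edge12 3.08 edge01 -1.646 edge23 -1.641
knob [ 0.46452535 -0.3191116   0.11208584] idx tip [ 0.52439457 -0.30632598  0.08698144]
```

```bash
cat >> h.py <<'E'
from scipy.spatial.transform import Rotation as Ro
def go(x,y,z,yaw,rp=(np.pi,0)):
    o=get_obs(); R=Ro.from_euler("xyz",o["eef_rot"])
    T=Ro.from_euler("xyz",[rp[0],rp[1],yaw])
    d=R.inv().apply(np.array([x,y,z])-o["ee_pos"])*1000; r=(R.inv()*T).as_rotvec()
    print("lin",d.round(1).tolist(),"turn",r.round(3).tolist(),"rows>=",max(np.linalg.norm(d)/62.5,np.degrees(np.linalg.norm(r))/10.7).round(1))
E
python3 - <<'E'
from h import *
print("can",bp("top",231,123.5,.12),bp("scene",336,347,.12)); print("spool",bp("top",395,134,.04),bp("scene",193,275,.04))
go(.5755,.305,.15,2.05);print(bp("top",163,215.5,.013))
# scene check of the spacers: centre crop ->px
for p in[(382,454),(441,352),(211,246),(485,253)]: print(bp("scene",345+p[0]/3.5-.5,215+p[1]/3.5-.5,.012).round(4))
E
```

```text
can [0.72802072 0.1546926  0.12      ] [0.73474795 0.16338345 0.12      ]
spool [ 0.73701579 -0.15504219  0.04      ] [ 0.73917609 -0.14920248  0.04      ]
lin [639.0, -675.6, 55.7] turn [-0.001, -0.001, -1.757] rows>= 14.9
[0.57552218 0.30496528 0.013     ]
[0.578  0.3066 0.012 ]
[0.5109 0.3062 0.012 ]
[0.5235 0.1778 0.012 ]
[0.4456 0.3    0.012 ]
```

Both cameras agree within 3 mm. The spacers are A (.5765,.3055), B (.5095,.306), C (.5225,.177) and D (.445,.300). I'm heading for A.

Emit:
play_rows --moves '[{"claw": 0.4,"linear": [640,-676,56],"turn": [0,0,-1.757]},{"claw": 0.4,"linear": [640,-676,56],"turn": [0,0,-1.757]},{"claw": 0.4,"linear": [640,-676,56],"turn": [0,0,-1.757]},{"claw": 0.4,"linear": [640,-676,56],"turn": [0,0,-1.757]},{"claw": 0.4,"linear": [640,-676,56],"turn": [0,0,-1.757]},{"claw": 0.4,"linear": [640,-676,56],"turn": [0,0,-1.757]},{"claw": 0.4,"linear": [640,-676,56],"turn": [0,0,-1.757]},{"claw": 0.4,"linear": [640,-676,56],"turn": [0,0,-1.757]}]' --force 25

```text
time_s: 1.1
ee_pos: [0.383, -0.0785, 0.1756]
eef_rot: [3.141, -0.001, 1.799]
force: [1.2, -1.7, -0.1]
grip_width: 0.0379
```

```bash
python3 -c "
from h import *
o=get_obs();print(o['time_s'],o['ee_pos'],o['eef_rot'],o['grip_width']);go(.5765,.3055,.10,2.05)"
```

```text
1.1 [ 0.38304313 -0.07850969  0.17556452] [ 3.14110450e+00 -6.27117961e-04  1.79883031e+00] 0.03790676986455355
lin [330.3, 275.2, 75.9] turn [0.001, -0.001, -0.251] rows>= 7.0
```

Emit:
play_rows --moves '[{"claw": 0.4,"linear": [330,275,76],"turn": [0,0,-0.251]},{"claw": 0.4,"linear": [330,275,76],"turn": [0,0,-0.251]},{"claw": 0.4,"linear": [330,275,76],"turn": [0,0,-0.251]},{"claw": 0.4,"linear": [330,275,76],"turn": [0,0,-0.251]},{"claw": 0.4,"linear": [330,275,76],"turn": [0,0,-0.251]},{"claw": 0.4,"linear": [330,275,76],"turn": [0,0,-0.251]},{"claw": 0.4,"linear": [330,275,76],"turn": [0,0,-0.251]},{"claw": 0.4,"linear": [330,275,76],"turn": [0,0,-0.251]}]'

```text
time_s: 2.1
ee_pos: [0.5759, 0.3078, 0.0968]
eef_rot: [-3.139, -0.001, 2.053]
force: [-0.6, -0.8, 0.8]
grip_width: 0.0371
```

```bash
python3 -c "
from h import *
o=get_obs();print(o['ee_pos']);crop('scene','a1',345,215,185,170,3.5);go(.5765,.3055,.008,2.05)"
```

```text
[0.57585789 0.30782209 0.09678961]
lin [-0.9, 0.5, 89.9] turn [-0.002, -0.001, 0.002] rows>= 1.4
```

View pics/a1.png

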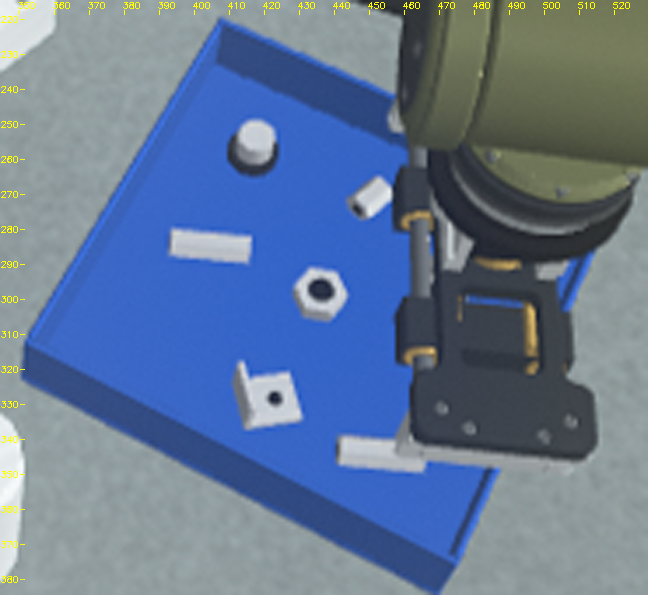

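The open gripper is over spacer A and the other parts haven't moved. Descend and close.

Emit:
play_rows --moves '[{"claw": 0.4,"linear": [-1,0,70],"turn": [0,0,0]},{"claw": 0.4,"linear": [-1,0,89],"turn": [0,0,0]},{"claw": 0.4,"linear": [-1,0,89],"turn": [0,0,0]},{"claw": 0.0,"linear": [-1,0,89],"turn": [0,0,0]},{"claw": 0.0,"linear": [-1,0,89],"turn": [0,0,0]},{"claw": 0.0,"linear": [-1,0,89],"turn": [0,0,0]},{"claw": 0.0,"linear": [-1,0,20],"turn": [0,0,0]},{"claw": 0.0,"linear": [-1,0,0],"turn": [0,0,0]}]'

```text
time_s: 3.15
ee_pos: [0.5771, 0.3057, 0.1016]
eef_rot: [3.14, -0.0, 2.052]
force: [-0.2, -1.0, -0.9]
grip_width: 0.0146
```

```bash
python3 -c "
from h import *
o=get_obs();print(o['ee_pos'],o['grip_width']);crop('scene','a2',150,100,400,300,2);print(bp('top',329,273,.045));go(.4615,-.0227,.10,2.90)"
```

```text
[0.57711377 0.3056953  0.10162773] 0.014609858892879765
[ 0.46183703 -0.02391851  0.045     ]
lin [-237.6, -255.4, 2.9] turn [0.005, 0.002, -0.848] rows>= 5.6
```

View pics/a2.png

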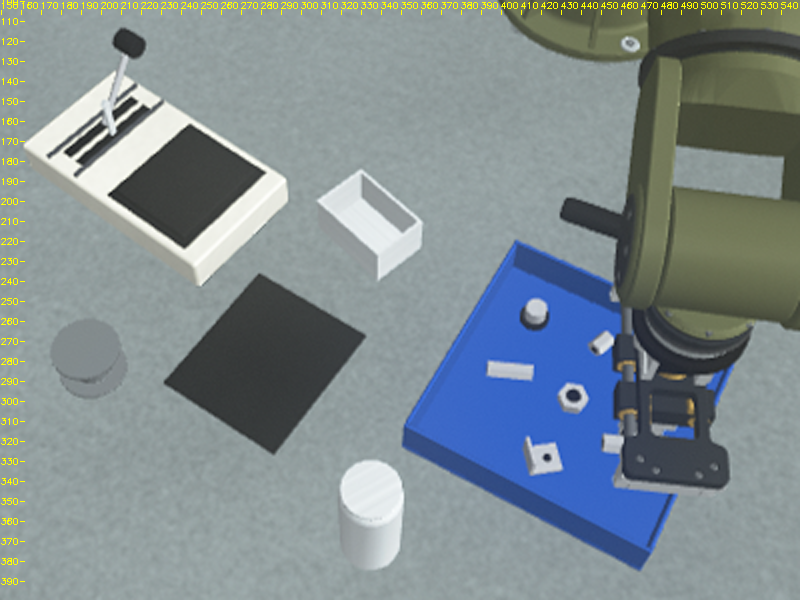

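A is held (width 14.6 mm, and it is off the bin floor). The tub hasn't moved, so I carry A over to it.

Emit:
play_rows --moves '[{"claw": 0.0,"linear": [-238,-243,3],"turn": [0,0,-0.848]},{"claw": 0.0,"linear": [-238,-243,3],"turn": [0,0,-0.848]},{"claw": 0.0,"linear": [-238,-243,3],"turn": [0,0,-0.848]},{"claw": 0.0,"linear": [-238,-243,3],"turn": [0,0,-0.848]},{"claw": 0.0,"linear": [-238,-243,3],"turn": [0,0,-0.848]},{"claw": 0.0,"linear": [-238,-243,3],"turn": [0,0,-0.848]},{"claw": 0.0,"linear": [-238,-243,3],"turn": [0,0,-0.848]},{"claw": 0.0,"linear": [-238,-243,3],"turn": [0,0,-0.848]}]'

```text
time_s: 4.2
ee_pos: [0.4728, -0.0169, 0.0999]
eef_rot: [3.138, 0.004, 2.9]
force: [0.4, 0.1, -1.4]
grip_width: 0.0144
```

```bash
python3 -c "
from h import *
o=get_obs();print(o['ee_pos'],o['eef_rot'],o['grip_width']);i=vision.camera('scene');cv2.imwrite('pics/s.png',i);crop('scene','a3',270,130,130,120,5,i);go(.4645,-.011,.035,2.90)"
```

```text
[ 0.47280014 -0.01686353  0.09991754] [3.13783046 0.00381    2.89970716] 0.014386102596432124
lin [9.7, 3.2, 64.8] turn [0.004, 0.004, 0.001] rows>= 1.1
```

View pics/a3.png

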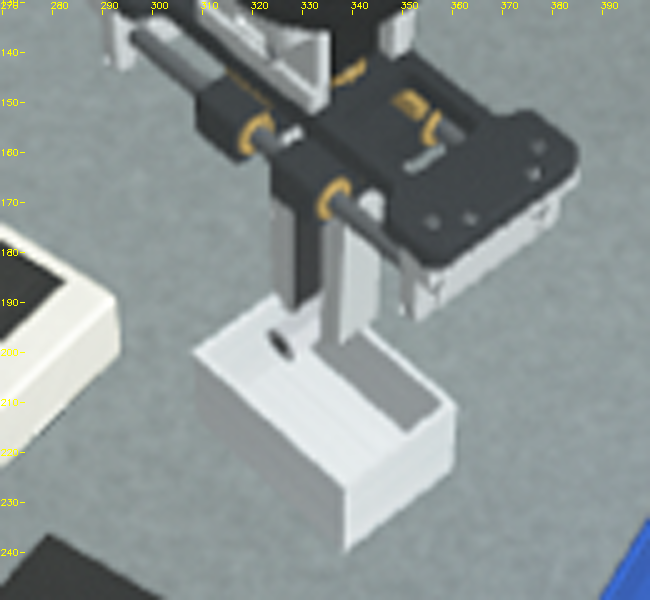

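The spacer is held above the tub, its end hole visible at (325,198). Lower it, release and lift.

Emit:
play_rows --moves '[{"claw": 0.0,"linear": [10,3,35],"turn": [0,0,0]},{"claw": 0.0,"linear": [10,3,65],"turn": [0,0,0]},{"claw": 0.0,"linear": [10,3,65],"turn": [0,0,0]},{"claw": 0.32,"linear": [10,3,65],"turn": [0,0,0]},{"claw": 0.32,"linear": [10,3,65],"turn": [0,0,0]},{"claw": 0.32,"linear": [10,3,40],"turn": [0,0,0]},{"claw": 0.4,"linear": [10,3,0],"turn": [0,0,0]},{"claw": 0.4,"linear": [10,3,-20],"turn": [0,0,0]}]'

```text
time_s: 5.25
ee_pos: [0.4646, -0.0114, 0.1226]
eef_rot: [3.137, 0.007, 2.9]
force: [-0.2, 0.7, -0.8]
grip_width: 0.0375
```

```bash
python3 -c "
from h import *
o=get_obs();print(o['ee_pos'],o['grip_width']);i=vision.camera('scene');crop('scene','a4',260,130,270,250,2.2,i);go(.5095,.306,.10,1.574)"
```

```text
[ 0.4645997  -0.01140491  0.1226454 ] 0.03747903232483515
lin [33.2, 318.7, 25.5] turn [0.01, 0.005, 1.327] rows>= 7.1
```

View pics/a4.png

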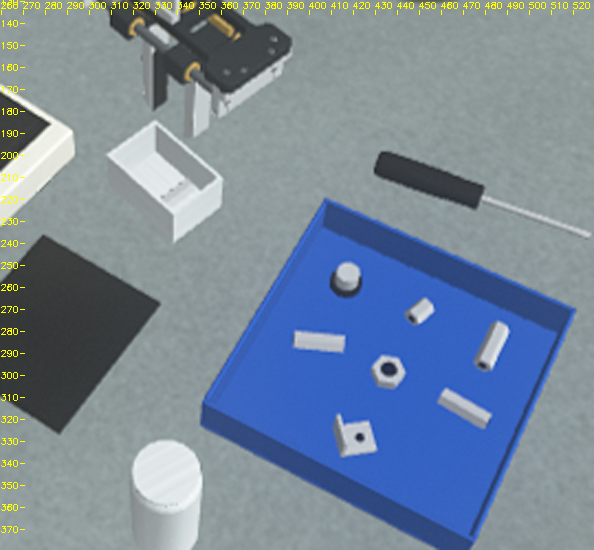

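Spacer A lies in the tub and the bin is otherwise as before. Next is B, lengthwise along y at yaw 1.574.

Emit:
play_rows --moves '[{"claw": 0.4,"linear": [33,319,26],"turn": [0.01,0.005,1.327]},{"claw": 0.4,"linear": [33,319,26],"turn": [0.01,0.005,1.327]},{"claw": 0.4,"linear": [33,319,26],"turn": [0.01,0.005,1.327]},{"claw": 0.4,"linear": [33,319,26],"turn": [0.01,0.005,1.327]},{"claw": 0.4,"linear": [33,319,26],"turn": [0.01,0.005,1.327]},{"claw": 0.4,"linear": [33,319,26],"turn": [0.01,0.005,1.327]},{"claw": 0.4,"linear": [33,319,26],"turn": [0.01,0.005,1.327]},{"claw": 0.4,"linear": [33,319,26],"turn": [0.01,0.005,1.327]}]'

```text
time_s: 6.3
ee_pos: [0.5096, 0.3068, 0.0992]
eef_rot: [3.141, 0.0, 1.57]
force: [-0.1, -1.3, 0.2]
grip_width: 0.0378
```

```bash
python3 -c "
from h import *
o=get_obs();print(o['ee_pos']);i=vision.camera('top');crop('top','b1',125,175,140,140,4,i);go(.5095,.306,.008,1.574)"
```

```text
[0.50955237 0.30681885 0.09920719]
lin [-0.6, -0.2, 91.4] turn [0.0, -0.0, -0.009] rows>= 1.5
```

View pics/b1.png

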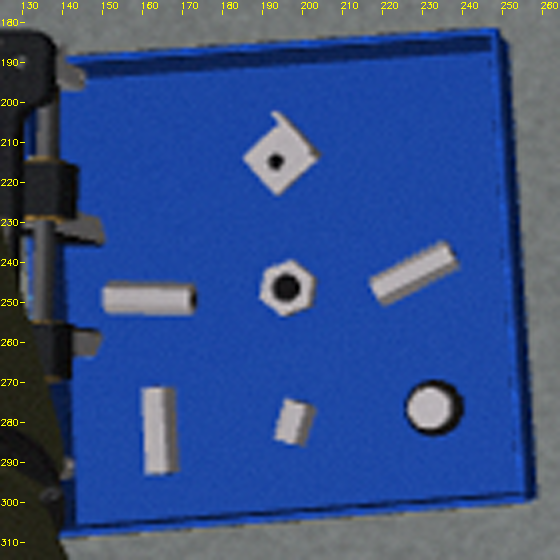

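B is still at (161,249) with the fingers on either side. Grip it.

Emit:
play_rows --moves '[{"claw": 0.4,"linear": [0,0,70],"turn": [0,0,0]},{"claw": 0.4,"linear": [0,0,91],"turn": [0,0,0]},{"claw": 0.4,"linear": [0,0,91],"turn": [0,0,0]},{"claw": 0.0,"linear": [0,0,91],"turn": [0,0,0]},{"claw": 0.0,"linear": [0,0,91],"turn": [0,0,0]},{"claw": 0.0,"linear": [0,0,91],"turn": [0,0,0]},{"claw": 0.0,"linear": [0,0,20],"turn": [0,0,0]},{"claw": 0.0,"linear": [0,0,0],"turn": [0,0,0]}]'

```text
time_s: 7.35
ee_pos: [0.5104, 0.307, 0.1026]
eef_rot: [3.138, -0.002, 1.565]
force: [0.4, 0.1, -0.4]
grip_width: 0.015
```

```bash
python3 -c "
from h import *
o=get_obs();print(o['ee_pos'],o['grip_width']);i=vision.camera('scene');crop('scene','b2',260,130,270,250,2.2,i);go(.4595,-.034,.10,2.9)"
```

```text
[0.51043329 0.30697876 0.10257257] 0.01497325704209455
lin [-341.8, -50.0, 4.0] turn [0.008, 0.002, -1.335] rows>= 7.1
```

View pics/b2.png

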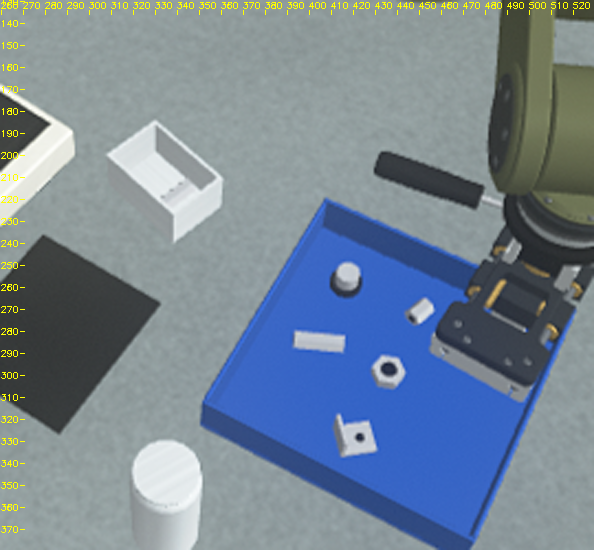

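B is held and gone from the floor; the tub hasn't moved. Carry.

Emit:
play_rows --moves '[{"claw": 0.0,"linear": [-342,-50,4],"turn": [0.008,0.002,-1.335]},{"claw": 0.0,"linear": [-342,-50,4],"turn": [0.008,0.002,-1.335]},{"claw": 0.0,"linear": [-342,-50,4],"turn": [0.008,0.002,-1.335]},{"claw": 0.0,"linear": [-342,-50,4],"turn": [0.008,0.002,-1.335]},{"claw": 0.0,"linear": [-342,-50,4],"turn": [0.008,0.002,-1.335]},{"claw": 0.0,"linear": [-342,-50,4],"turn": [0.008,0.002,-1.335]},{"claw": 0.0,"linear": [-342,-50,4],"turn": [0.008,0.002,-1.335]},{"claw": 0.0,"linear": [-342,-50,4],"turn": [0.008,0.002,-1.335]}]'

```text
time_s: 8.4
ee_pos: [0.4593, -0.0351, 0.0999]
eef_rot: [3.141, -0.0, 2.904]
force: [-0.5, 0.2, -0.1]
grip_width: 0.0147
```

```bash
python3 -c "
from h import *
o=get_obs();print(o['ee_pos'],o['grip_width']);i=vision.camera('scene');crop('scene','b3',260,130,270,250,2.2,i);go(.4595,-.034,.038,2.9)"
```

```text
[ 0.45926886 -0.03506867  0.09991952] 0.014742697372542558
lin [0.0, 0.7, 61.9] turn [0.0, -0.0, 0.009] rows>= 1.0
```

View pics/b3.png

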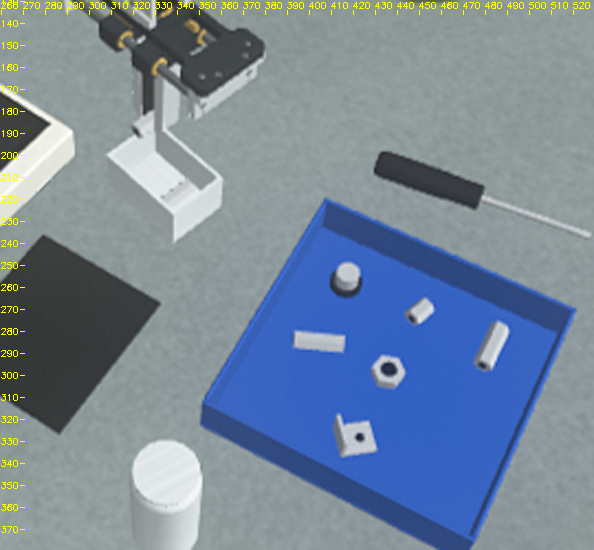

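Spacer B hangs over the empty end of the tub. Release it.

Emit:
play_rows --moves '[{"claw": 0.0,"linear": [0,0,35],"turn": [0,0,0]},{"claw": 0.0,"linear": [0,0,63],"turn": [0,0,0]},{"claw": 0.0,"linear": [0,0,63],"turn": [0,0,0]},{"claw": 0.3,"linear": [0,0,63],"turn": [0,0,0]},{"claw": 0.3,"linear": [0,0,63],"turn": [0,0,0]},{"claw": 0.3,"linear": [0,0,40],"turn": [0,0,0]},{"claw": 0.4,"linear": [0,0,0],"turn": [0,0,0]},{"claw": 0.4,"linear": [0,0,-20],"turn": [0,0,0]}]'

```text
time_s: 9.45
ee_pos: [0.4601, -0.0348, 0.1226]
eef_rot: [3.141, 0.003, 2.909]
force: [-1.0, -0.7, -0.1]
grip_width: 0.0374
```

```bash
python3 -c "
from h import *
o=get_obs();print(o['ee_pos'],o['grip_width']);i=vision.camera('scene');crop('scene','b4',260,130,270,250,2.2,i);go(.5225,.177,.10,2.044)"
```

```text
[ 0.46014402 -0.03479033  0.12263948] 0.03744929864537394
lin [-11.0, 220.4, 24.6] turn [0.003, 0.005, 0.865] rows>= 4.6
```

View pics/b4.png

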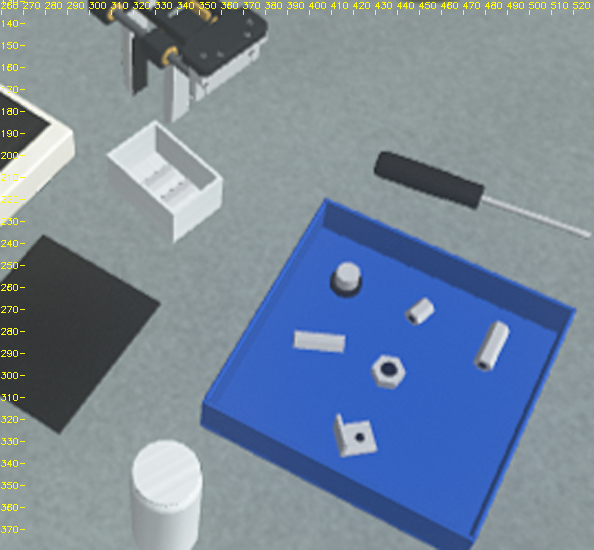

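Two spacers now lie side by side in the tub. Next is C, in the same spot as before.

Emit:
play_rows --moves '[{"claw": 0.4,"linear": [-11,220,25],"turn": [0.003,0.005,0.865]},{"claw": 0.4,"linear": [-11,220,25],"turn": [0.003,0.005,0.865]},{"claw": 0.4,"linear": [-11,220,25],"turn": [0.003,0.005,0.865]},{"claw": 0.4,"linear": [-11,220,25],"turn": [0.003,0.005,0.865]},{"claw": 0.4,"linear": [-11,220,25],"turn": [0.003,0.005,0.865]},{"claw": 0.4,"linear": [-11,220,25],"turn": [0.003,0.005,0.865]},{"claw": 0.4,"linear": [-11,220,25],"turn": [0.003,0.005,0.865]}]'

```text
time_s: 10.38
ee_pos: [0.5225, 0.1762, 0.0997]
eef_rot: [3.141, 0.0, 2.048]
force: [-0.0, 0.6, 0.2]
grip_width: 0.0377
```

```bash
python3 -c "
from h import *
o=get_obs();print(o['ee_pos']);i=vision.camera('top');crop('top','c1',125,175,140,140,4,i);go(.5225,.177,.008,2.044)"
```

```text
[0.52245486 0.17617464 0.09971496]
lin [0.8, 0.4, 91.8] turn [0.0, 0.0, 0.003] rows>= 1.5
```

View pics/c1.png

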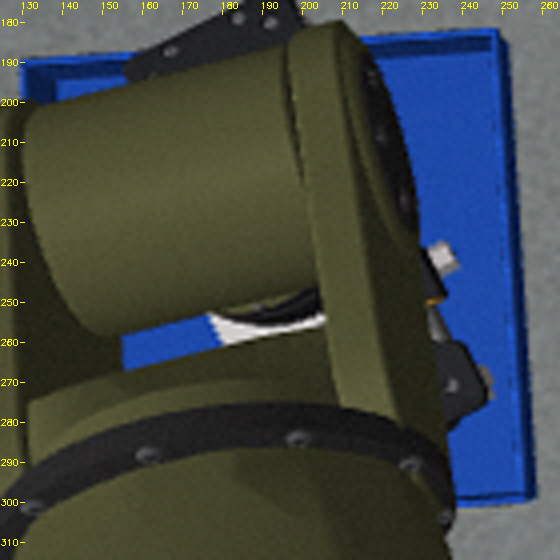

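The end of C is visible at (234,239), so it is unmoved. Grip it.

Emit:
play_rows --moves '[{"claw": 0.4,"linear": [1,0,70],"turn": [0,0,0]},{"claw": 0.4,"linear": [1,0,91],"turn": [0,0,0]},{"claw": 0.4,"linear": [1,0,91],"turn": [0,0,0]},{"claw": 0.0,"linear": [1,0,91],"turn": [0,0,0]},{"claw": 0.0,"linear": [1,0,91],"turn": [0,0,0]},{"claw": 0.0,"linear": [1,0,91],"turn": [0,0,0]},{"claw": 0.0,"linear": [1,0,20],"turn": [0,0,0]},{"claw": 0.0,"linear": [1,0,0],"turn": [0,0,0]}]'

```text
time_s: 11.42
ee_pos: [0.5229, 0.1772, 0.1029]
eef_rot: [3.138, 0.001, 2.047]
force: [0.5, -0.6, -0.6]
grip_width: 0.0145
```

```bash
python3 -c "
from h import *
o=get_obs();print(o['ee_pos'],o['grip_width']);i=vision.camera('scene');crop('scene','c2',260,130,270,250,2.2,i);go(.4645,-.011,.11,2.9)"
```

```text
[0.52285766 0.17720142 0.10292205] 0.01446688767136479
lin [-140.3, -139.2, -5.1] turn [0.006, 0.005, -0.853] rows>= 4.6
```

View pics/c2.png

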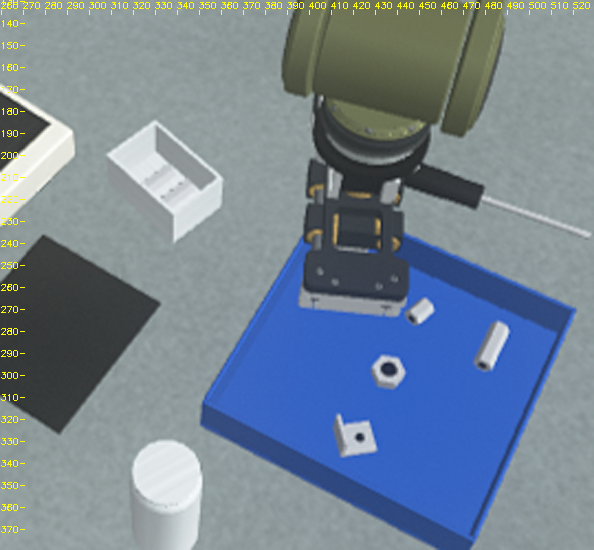

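C is held and the tub is unmoved. Carry.

Emit:
play_rows --moves '[{"claw": 0.0,"linear": [-140,-139,-5],"turn": [0.006,0.005,-0.853]},{"claw": 0.0,"linear": [-140,-139,-5],"turn": [0.006,0.005,-0.853]},{"claw": 0.0,"linear": [-140,-139,-5],"turn": [0.006,0.005,-0.853]},{"claw": 0.0,"linear": [-140,-139,-5],"turn": [0.006,0.005,-0.853]},{"claw": 0.0,"linear": [-140,-139,-5],"turn": [0.006,0.005,-0.853]},{"claw": 0.0,"linear": [-140,-139,-5],"turn": [0.006,0.005,-0.853]},{"claw": 0.0,"linear": [-140,-139,-5],"turn": [0.006,0.005,-0.853]}]'

```text
time_s: 12.35
ee_pos: [0.4645, -0.0104, 0.1099]
eef_rot: [3.141, -0.0, 2.897]
force: [0.2, 0.0, -0.7]
grip_width: 0.0147
```

```bash
python3 -c "
from h import *
o=get_obs();print(o['ee_pos'],o['grip_width']);i=vision.camera('scene');crop('scene','c3',260,130,270,250,2.2,i);go(.4655,-.009,.038,2.9)"
```

```text
[ 0.46451919 -0.01036427  0.10986216] 0.014701358236680064
lin [-0.7, 1.5, 71.8] turn [0.0, -0.0, -0.002] rows>= 1.1
```

View pics/c3.png

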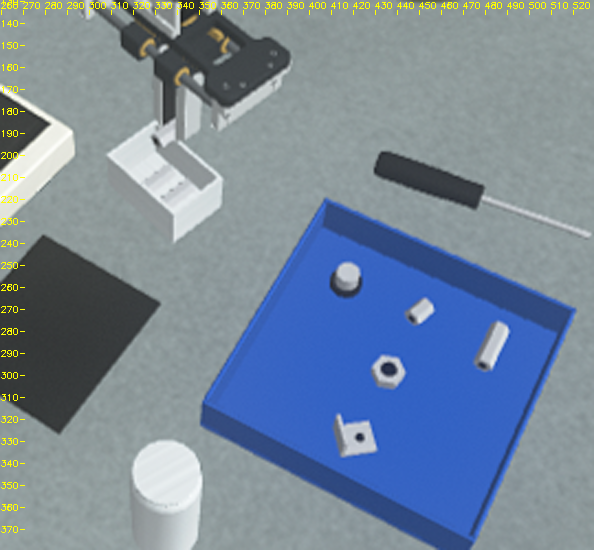

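Spacer C is over the tub. Release it.

Emit:
play_rows --moves '[{"claw": 0.0,"linear": [0,1,40],"turn": [0,0,0]},{"claw": 0.0,"linear": [0,1,72],"turn": [0,0,0]},{"claw": 0.0,"linear": [0,1,72],"turn": [0,0,0]},{"claw": 0.28,"linear": [0,1,72],"turn": [0,0,0]},{"claw": 0.28,"linear": [0,1,72],"turn": [0,0,0]},{"claw": 0.28,"linear": [0,1,40],"turn": [0,0,0]},{"claw": 0.4,"linear": [0,1,0],"turn": [0,0,0]},{"claw": 0.4,"linear": [0,1,-20],"turn": [0,0,0]}]'

```text
time_s: 13.4
ee_pos: [0.4656, -0.0094, 0.1328]
eef_rot: [3.141, 0.003, 2.897]
force: [-0.0, -0.3, 0.1]
grip_width: 0.0372
```

```bash
python3 -c "
from h import *
o=get_obs();print(o['ee_pos'],o['grip_width']);i=vision.camera('scene');crop('scene','c4',260,130,270,250,2.2,i);go(.445,.300,.10,3.165-0.0)"
```

```text
[ 0.4655691  -0.00940413  0.13282246] 0.03718175804889631
lin [95.7, 295.1, 34.3] turn [0.0, 0.006, -0.267] rows>= 5.0
```

View pics/c4.png

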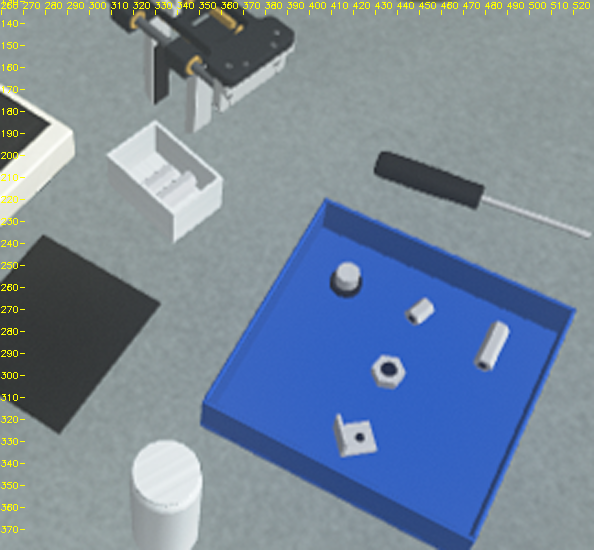

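C is in the tub on top of A. Next is D.

Emit:
play_rows --moves '[{"claw": 0.4,"linear": [96,295,34],"turn": [0,0.006,-0.267]},{"claw": 0.4,"linear": [96,295,34],"turn": [0,0.006,-0.267]},{"claw": 0.4,"linear": [96,295,34],"turn": [0,0.006,-0.267]},{"claw": 0.4,"linear": [96,295,34],"turn": [0,0.006,-0.267]},{"claw": 0.4,"linear": [96,295,34],"turn": [0,0.006,-0.267]},{"claw": 0.4,"linear": [96,295,34],"turn": [0,0.006,-0.267]},{"claw": 0.4,"linear": [96,295,34],"turn": [0,0.006,-0.267]}]'

```text
time_s: 14.32
ee_pos: [0.4446, 0.2996, 0.1002]
eef_rot: [3.141, -0.0, -3.118]
force: [0.8, 0.4, 0.1]
grip_width: 0.0377
```

```bash
python3 -c "
from h import *
o=get_obs();print(o['ee_pos']);i=vision.camera('scene');crop('scene','d1',260,130,270,250,2.2,i);go(.445,.300,.008,3.168)"
```

```text
[0.44457515 0.29956776 0.10024349]
lin [-0.2, 0.8, 92.4] turn [0.0, 0.0, -0.004] rows>= 1.5
```

View pics/d1.png

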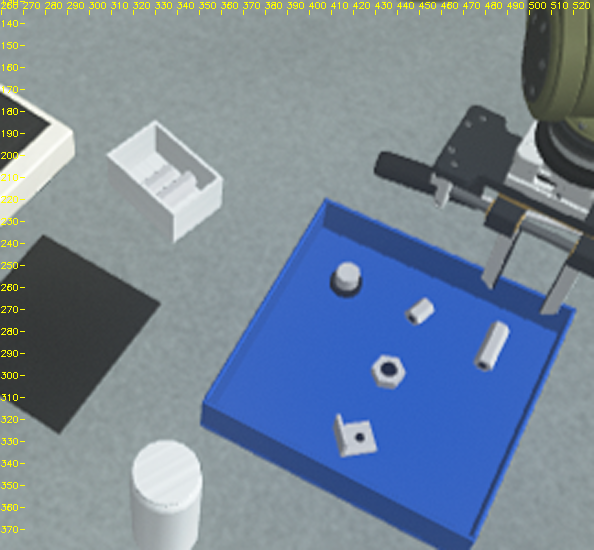

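The fingers straddle D, which is unmoved. Grip it.

Emit:
play_rows --moves '[{"claw": 0.4,"linear": [0,1,70],"turn": [0,0,0]},{"claw": 0.4,"linear": [0,1,92],"turn": [0,0,0]},{"claw": 0.4,"linear": [0,1,92],"turn": [0,0,0]},{"claw": 0.0,"linear": [0,1,92],"turn": [0,0,0]},{"claw": 0.0,"linear": [0,1,92],"turn": [0,0,0]},{"claw": 0.0,"linear": [0,1,92],"turn": [0,0,0]},{"claw": 0.0,"linear": [0,1,20],"turn": [0,0,0]},{"claw": 0.0,"linear": [0,1,0],"turn": [0,0,0]}]'

```text
time_s: 15.38
ee_pos: [0.4455, 0.3005, 0.1034]
eef_rot: [3.14, 0.003, -3.119]
force: [-0.2, 0.1, -1.0]
grip_width: 0.0144
```

```bash
python3 -c "
from h import *
o=get_obs();print(o['ee_pos'],o['grip_width']);i=vision.camera('scene');crop('scene','d2',260,130,270,250,2.2,i);go(.4590,-.036,.11,2.9)"
```

```text
[0.44545813 0.30050589 0.10342619] 0.014436864168061248
lin [-5.0, -337.3, -4.9] turn [0.005, 0.006, 0.264] rows>= 5.4
```

View pics/d2.png

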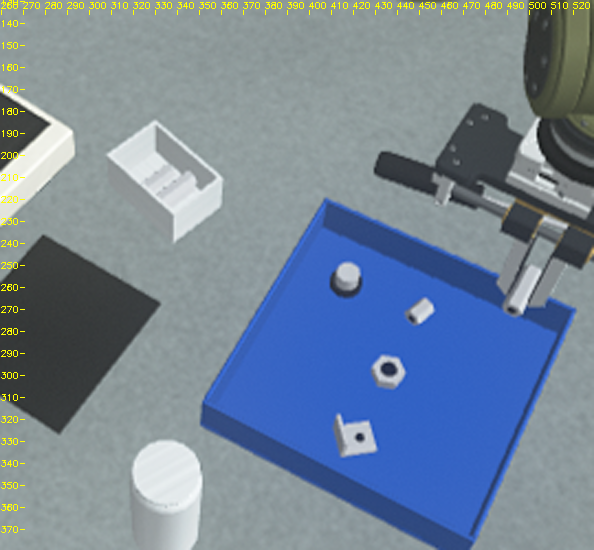

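D is held, seen between the fingers, and the tub is unmoved.

Emit:
play_rows --moves '[{"claw": 0.0,"linear": [-5,-337,-5],"turn": [0.005,0.006,0.264]},{"claw": 0.0,"linear": [-5,-337,-5],"turn": [0.005,0.006,0.264]},{"claw": 0.0,"linear": [-5,-337,-5],"turn": [0.005,0.006,0.264]},{"claw": 0.0,"linear": [-5,-337,-5],"turn": [0.005,0.006,0.264]},{"claw": 0.0,"linear": [-5,-337,-5],"turn": [0.005,0.006,0.264]},{"claw": 0.0,"linear": [-5,-337,-5],"turn": [0.005,0.006,0.264]},{"claw": 0.0,"linear": [-5,-337,-5],"turn": [0.005,0.006,0.264]}]'

```text
time_s: 16.3
ee_pos: [0.4589, -0.0369, 0.1101]
eef_rot: [-3.141, -0.0, 2.897]
force: [-0.8, -0.0, 0.4]
grip_width: 0.0145
```

```bash
python3 -c "
from h import *
o=get_obs();print(o['ee_pos'],o['grip_width']);i=vision.camera('scene');crop('scene','d3',260,130,270,250,2.2,i);go(.4590,-.036,.038,2.9)"
```

```text
[ 0.45885467 -0.03689642  0.11005041] 0.01453064353720912
lin [-0.3, -0.1, 72.0] turn [-0.0, -0.0, -0.002] rows>= 1.2
```

View pics/d3.png

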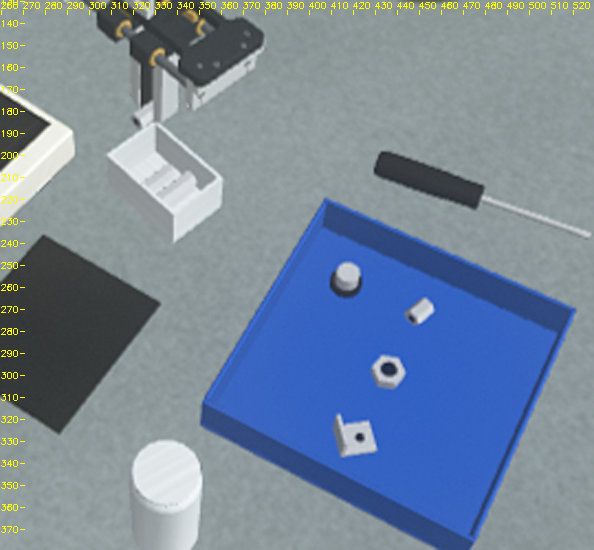

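D is over the tub's other end and the bin has no long spacers left. Release D.

Emit:
play_rows --moves '[{"claw": 0.0,"linear": [0,0,40],"turn": [0,0,0]},{"claw": 0.0,"linear": [0,0,70],"turn": [0,0,0]},{"claw": 0.0,"linear": [0,0,70],"turn": [0,0,0]},{"claw": 0.28,"linear": [0,0,70],"turn": [0,0,0]},{"claw": 0.28,"linear": [0,0,70],"turn": [0,0,0]},{"claw": 0.28,"linear": [0,0,40],"turn": [0,0,0]},{"claw": 0.4,"linear": [0,0,0],"turn": [0,0,0]},{"claw": 0.4,"linear": [0,0,-70],"turn": [0,0,0]}]'

```text
time_s: 17.35
ee_pos: [0.4582, -0.0356, 0.1739]
eef_rot: [-3.141, -0.002, 2.898]
force: [1.0, 0.2, 0.3]
grip_width: 0.0375
```

```bash
python3 -c "
from h import *
o=get_obs();print(o['ee_pos'],o['grip_width'],o['qpos']);i=vision.camera('scene');cv2.imwrite('pics/s1.png',i);crop('scene','d4',150,100,230,170,3.4,i);go(.4645,-.3205,.20,1.4985);go(.4645,-.3205,.20,1.4985+3.1416)"
```

```text
[ 0.45816225 -0.03560835  0.17390309] 0.03748983995089991 [-1.57144550e-01  1.29623661e-01  1.80459449e+00 -2.68040937e-04
  1.20913344e+00 -1.48470657e+00]
lin [-71.8, -275.3, -16.9] turn [0.008, 0.008, 1.4] rows>= 7.5
lin [-71.8, -275.3, -16.9] turn [-0.008, 0.008, -1.742] rows>= 9.3
```

View pics/d4.png

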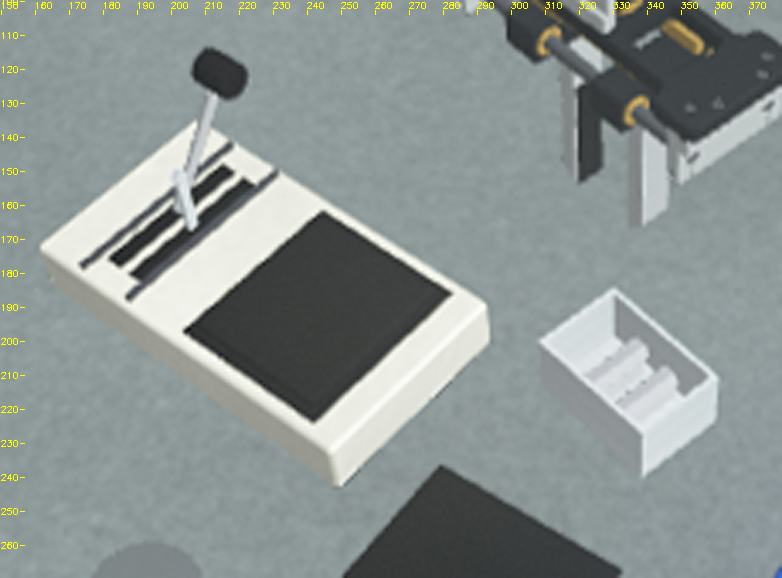

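The tub holds four spacers in two visible stacks, and it hasn't moved. Next I fit the lever and pointer angles to both pictures.

```bash
cat >> h.py <<'E'
YAW=-0.072; ORG=np.array([.5296,-.2466,0])
DX=np.array([np.cos(YAW),np.sin(YAW),0]); DY=np.array([-np.sin(YAW),np.cos(YAW),0])
H=ORG-.075*DY+[0,0,.035]
def lever(a,r=.1,off=0): return H+off*DY+r*(np.sin(a-.75)*DX+np.array([0,0,np.cos(a-.75)]))
E
python3 - <<'E'
from h import *
print(H)
for a in(0,.05,.1,.15): print(a,lever(a).round(4),pr("top",lever(a)).round(1),pr("scene",lever(a)).round(1))
for a in(.4,.5,.6,.7,.8,.9,1): print(a,"tip",pr("top",lever(a,.058,.018)).round(1),pr("scene",lever(a,.058,.018)).round(1))
print("base",pr("scene",[lever(0,0,.018),H]),pr("top",[lever(0,0,.018),H]))
t=cv2.imread("pics/top0.png");s=cv2.imread("pics/s1.png")
a=cv2.resize(t[225:295,460:520],None,fx=8,fy=8,interpolation=cv2.INTER_CUBIC);b=cv2.resize(s[110:180,180:230],None,fx=8,fy=8,interpolation=cv2.INTER_CUBIC)
cv2.imwrite("pics/lev.png",np.hstack([a[:560],b[:560]]))
E
```

```text
[ 0.52420466 -0.32140568  0.035     ]
0 [ 0.4562 -0.3165  0.1082] [[492.9 276.2]] [[217.9 120.4]]
0.05 [ 0.4599 -0.3168  0.1115] [[493.7 274.1]] [[216.3 120.2]]
0.1 [ 0.4638 -0.3171  0.1146] [[494.5 272. ]] [[214.7 120.2]]
0.15 [ 0.4679 -0.3173  0.1175] [[495.3 269.7]] [[213.  120.3]]
0.4 tip [[480.4 249.3]] [[209.  144.2]]
0.5 tip [[480.9 246.3]] [[206.9 145.2]]
0.6 tip [[481.3 243.2]] [[204.8 146.5]]
0.7 tip [[481.5 240.1]] [[202.8 147.9]]
0.8 tip [[481.7 236.9]] [[200.7 149.6]]
0.9 tip [[481.7 233.9]] [[198.7 151.5]]
1 tip [[481.6 230.9]] [[196.8 153.5]]
base [[207.1418828  167.58841975]
 [201.17794061 163.61154595]] [[470.59549541 240.81112353]
 [479.63274738 241.49696962]]
```

View pics/lev.png

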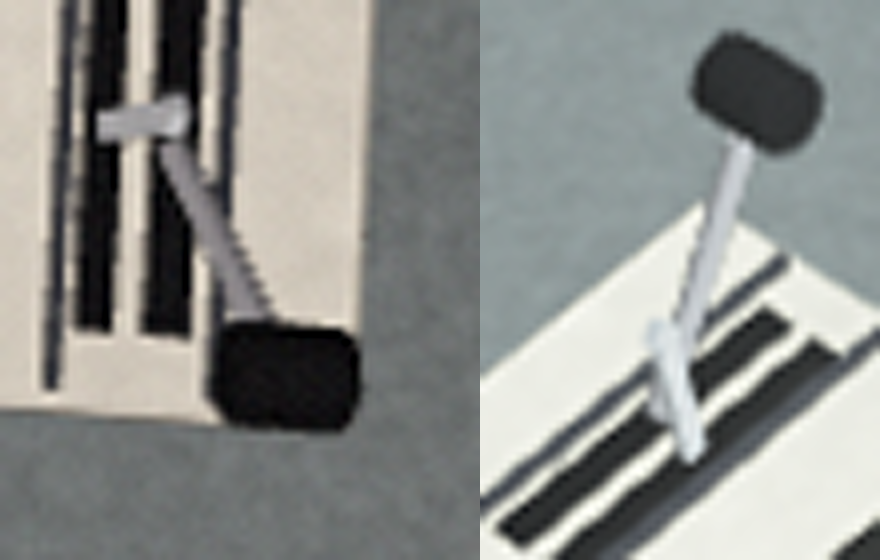

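Fit: the lever is at about 0.11 now (knob px (495.4,271.4) top, (214.2,121) scene). The pointer is at about 0.74, nearly upright. I'll grip the knob across its 26 mm ends.

```bash
python3 -c "
from h import *
go(.4646,-.3171,.18,3.07)"
```

```text
lin [-70.9, -272.0, 3.1] turn [-0.0, 0.01, -0.171] rows>= 4.5
```

Emit:
play_rows --moves '[{"claw": 0.5,"linear": [-71,-272,-6],"turn": [0,0.006,-0.171]},{"claw": 0.5,"linear": [-71,-272,-6],"turn": [0,0.006,-0.171]},{"claw": 0.5,"linear": [-71,-272,-6],"turn": [0,0.006,-0.171]},{"claw": 0.5,"linear": [-71,-272,-6],"turn": [0,0.006,-0.171]},{"claw": 0.5,"linear": [-71,-272,-6],"turn": [0,0.006,-0.171]},{"claw": 0.5,"linear": [-71,-272,-6],"turn": [0,0.006,-0.171]},{"claw": 0.5,"linear": [-71,-272,-6],"turn": [0,0.006,-0.171]}]'

```text
time_s: 18.27
ee_pos: [0.4647, -0.3165, 0.1894]
eef_rot: [-3.141, 0.004, 3.07]
force: [0.9, 0.0, 0.0]
grip_width: 0.0468
```

```bash
python3 -c "
from h import *
o=get_obs();print(o['ee_pos'],o['eef_rot']);i=vision.camera('scene');crop('scene','e1',150,60,150,140,4.2,i);go(.4646,-.3171,.102,3.07)"
```

```text
[ 0.46465598 -0.31652923  0.18939683] [-3.1409154   0.00447179  3.0696472 ]
lin [0.5, -0.8, 87.5] turn [-0.001, 0.004, 0.0] rows>= 1.4
```

View pics/e1.png

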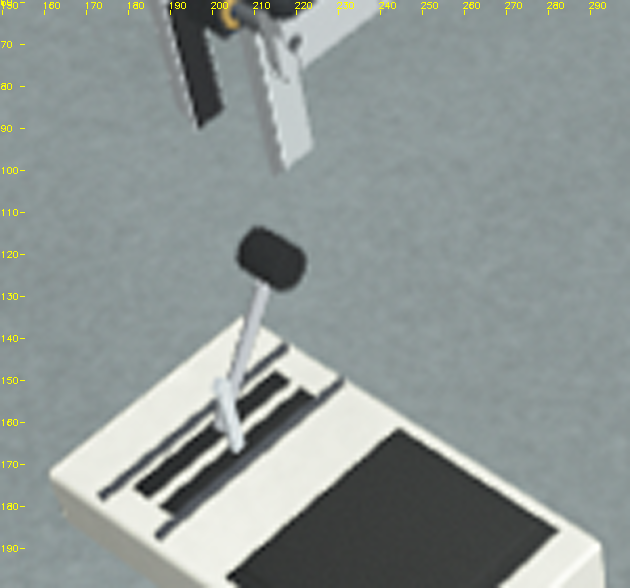

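The gripper is above the knob at (214,121). Descend and grip lightly.

Emit:
play_rows --moves '[{"claw": 0.5,"linear": [0,-1,45],"turn": [0,0,0]},{"claw": 0.5,"linear": [0,-1,75],"turn": [0,0,0]},{"claw": 0.5,"linear": [0,-1,88],"turn": [0,0,0]},{"claw": 0.5,"linear": [0,-1,88],"turn": [0,0,0]},{"claw": 0.1,"linear": [0,-1,88],"turn": [0,0,0]},{"claw": 0.1,"linear": [0,-1,88],"turn": [0,0,0]},{"claw": 0.1,"linear": [0,-1,88],"turn": [0,0,0]}]' --force 12

```text
time_s: 19.2
ee_pos: [0.4653, -0.3183, 0.1024]
eef_rot: [-3.139, 0.006, 3.07]
force: [-0.5, -6.5, 2.0]
grip_width: 0.0255
```

```bash
python3 -c "
from h import *
o=get_obs();print(o['ee_pos'],o['eef_rot'],o['grip_width'],o['force']);i=vision.camera('scene');crop('scene','e2',150,60,150,140,4.2,i)
for a in (.11,.27,.43,.59,.745):
  p=lever(a); print(a); go(p[0],p[1],p[2]-.0135,3.07)"
```

```text
[ 0.46532779 -0.31834232  0.10238683] [-3.13851025  0.0059975   3.07017135] 0.025540885374521413 [-0.4849173  -6.47426517  2.00768414]
0.11
lin [0.8, 1.2, 0.7] turn [-0.003, 0.006, 0.0] rows>= 0.0
0.27
lin [-12.8, 1.2, -7.7] turn [-0.003, 0.006, 0.0] rows>= 0.2
0.43
lin [-27.6, 1.1, -13.9] turn [-0.003, 0.006, 0.0] rows>= 0.5
0.59
lin [-43.1, 1.1, -17.6] turn [-0.003, 0.006, 0.0] rows>= 0.7
0.745
lin [-58.6, 1.1, -18.8] turn [-0.003, 0.006, 0.0] rows>= 1.0
```

View pics/e2.png

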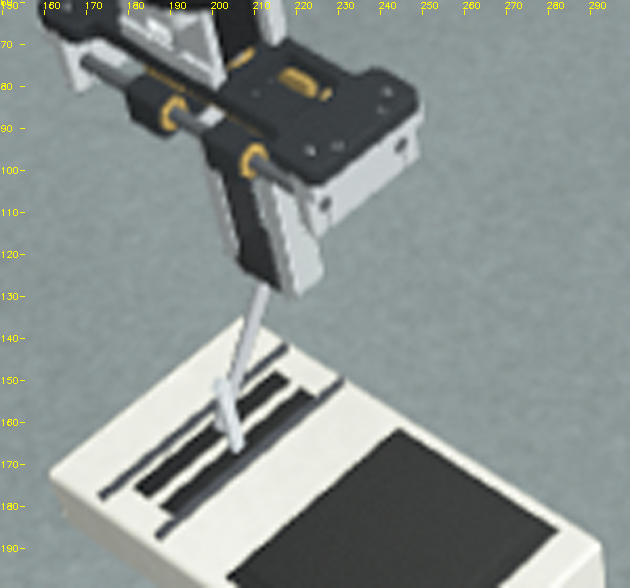

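The knob is gripped (25.5 mm). A −6.5 N side force says it sits a millimetre or so to −y, so I ease that way while swinging it along the arc.

Emit:
play_rows --moves '[{"claw": 0.1,"linear": [-6,-1.5,-4],"turn": [0,0,0]},{"claw": 0.1,"linear": [-13,-1.5,-8],"turn": [0,0,0]},{"claw": 0.1,"linear": [-27.6,-1.5,-14],"turn": [0,0,0]},{"claw": 0.1,"linear": [-43,-1.5,-17.6],"turn": [0,0,0]},{"claw": 0.1,"linear": [-58.5,-1.5,-18.8],"turn": [0,0,0]},{"claw": 0.1,"linear": [-58.5,-1.5,-18.8],"turn": [0,0,0]},{"claw": 0.1,"linear": [-58.5,-1.5,-18.8],"turn": [0,0,0]}]'

```text
time_s: 20.12
ee_pos: [0.5243, -0.323, 0.1219]
eef_rot: [-3.14, 0.007, 3.071]
force: [2.5, 7.6, 0.5]
grip_width: 0.0262
```

```bash
python3 -c "
from h import *
o=get_obs();print(o['ee_pos'],o['eef_rot'],o['grip_width'],o['force']);i=vision.camera('scene');crop('scene','e3',150,60,150,140,4.2,i)"
```

```text
[ 0.52429458 -0.3229508   0.12189223] [-3.14021264  0.0068515   3.07057757] 0.026224744531490624 [2.48208794 7.55828109 0.49736129]
```

View pics/e3.png

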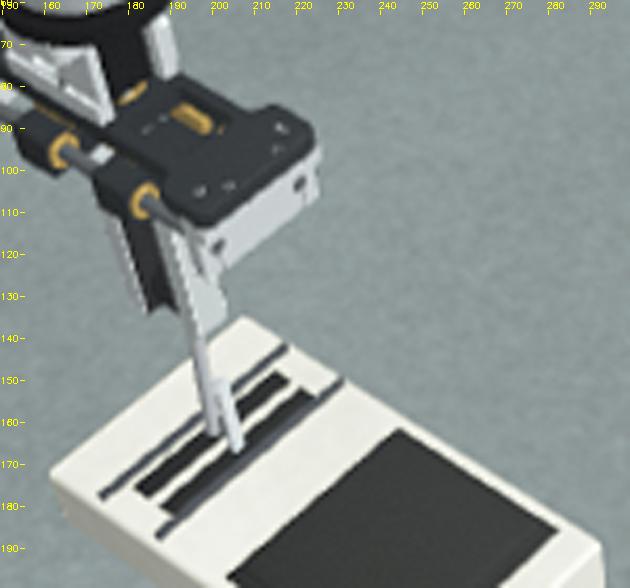

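The rod is now near the pointer. Release and lift away to measure.

Emit:
play_rows --moves '[{"claw": 0.5,"linear": [0,0,0],"turn": [0,0,0]},{"claw": 0.5,"linear": [0,0,0],"turn": [0,0,0]},{"claw": 0.5,"linear": [0,0,-40],"turn": [0,0,0]},{"claw": 0.5,"linear": [0,0,-90],"turn": [0,0,0]},{"claw": 0.5,"linear": [0,150,-110],"turn": [0,0,0]},{"claw": 0.5,"linear": [0,150,-110],"turn": [0,0,0]},{"claw": 0.5,"linear": [0,150,-110],"turn": [0,0,0]}]'

```text
time_s: 21.05
ee_pos: [0.5343, -0.1707, 0.2327]
eef_rot: [-3.14, 0.008, 3.072]
force: [0.0, -0.8, 0.9]
grip_width: 0.047
```

```bash
python3 - <<'E'
from h import *
o=get_obs();print(o['ee_pos'],o['grip_width'])
t=vision.camera("top");s=vision.camera("scene");cv2.imwrite("pics/t2.png",t);cv2.imwrite("pics/s2.png",s)
a=cv2.resize(t[215:275,455:515],None,fx=9,fy=9,interpolation=cv2.INTER_CUBIC);b=cv2.resize(s[110:170,170:220],None,fx=9,fy=9,interpolation=cv2.INTER_CUBIC)
cv2.imwrite("pics/lev2.png",b);cv2.imwrite("pics/lev2t.png",a)
E
```

```text
[ 0.53433995 -0.17069202  0.23272849] 0.04699681058212449
```

View pics/lev2.png

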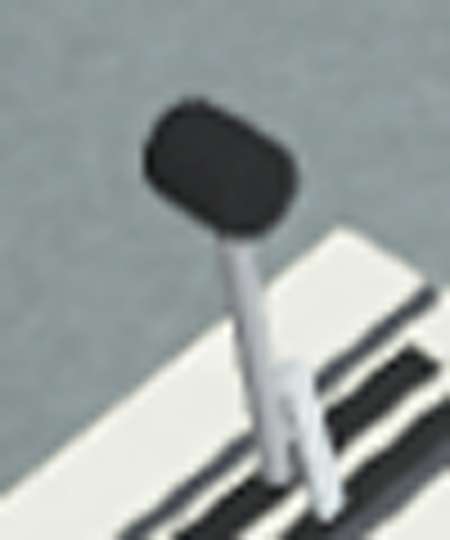

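View pics/lev2t.png

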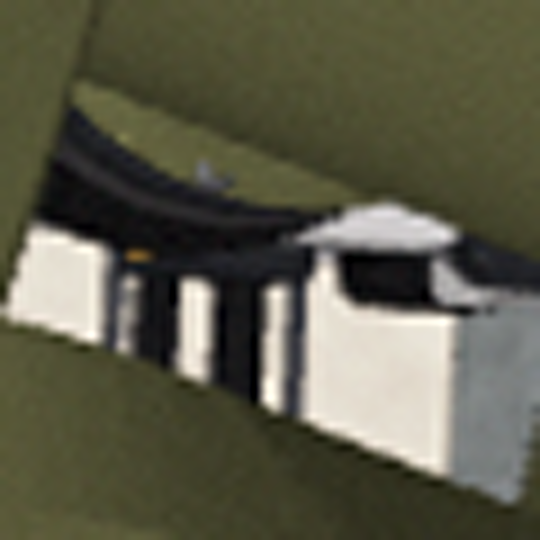

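In the scene view the rod runs (235,250)→(276,480) and the pointer (295,370)→(330,510) in the crop, so the pointer leans a bit further. I'll compare with the model slopes.

```bash
python3 - <<'E'
from h import *
for a in(.65,.7,.75,.8,.85,.9):
    r=pr("scene",[lever(a,.01,-.002),lever(a,.085,-.002)]);p=pr("scene",[lever(a,.005,.018),lever(a,.058,.018)]); f=lambda q:round((q[1]-q[0])[0]/(q[1]-q[0])[1],3)
    print(a,"rod slope",f(r),"ptr slope",f(p),"knob",((pr("scene",lever(a,.1,-.002))-[[170,110]]+.5)*9).round(0),"tip",((pr("scene",lever(a,.058,.018))-[[170,110]]+.5)*9).round(0), "base",((pr("scene",lever(a,.0,.018))-[[170,110]]+.5)*9).round(0))
# edges fit
s=cv2.imread("pics/s2.png");g=s[110:170,170:220].astype(int)
for y in range(36,60): print(y+110,g[y,22:40].min(axis=1))
E
```

```text
0.65 rod slope 0.176 ptr slope 0.164 knob [[222. 156.]] tip [[309. 339.]] base [[339. 523.]]
0.7 rod slope 0.235 ptr slope 0.223 knob [[205. 167.]] tip [[299. 346.]] base [[339. 523.]]
0.75 rod slope 0.3 ptr slope 0.288 knob [[188. 180.]] tip [[290. 353.]] base [[339. 523.]]
0.8 rod slope 0.371 ptr slope 0.358 knob [[172. 193.]] tip [[281. 361.]] base [[339. 523.]]
0.85 rod slope 0.449 ptr slope 0.436 knob [[155. 207.]] tip [[272. 369.]] base [[339. 523.]]
0.9 rod slope 0.536 ptr slope 0.524 knob [[139. 223.]] tip [[263. 378.]] base [[339. 523.]]
146 [142 180 212 232 121 159 180 197 229 227 226 227 229 229 229 229 229 230]
147 [191 226 235 224 129 152 177 196 225 227 226 227 228 230 230 230 230 206]
148 [235 235 233 227 157 143 174 191 218 229 227 228 229 231 231 224 198 130]
149 [233 234 233 227 168 135 170 188 212 226 224 226 230 232 211 163 102  77]
150 [232 232 232 227 173 128 165 186 204 202 202 221 227 207 133  77  85 134]
151 [230 229 229 229 201 124 161 181 186 197 207 220 208 125  78  86 140 206]
152 [228 228 228 229 223 130 154 180 190 201 216 220 205  72  85 140 205 203]
1
[... 624 characters left out ...]
61 [200 132  76  82 142 203 181 132 168 177 116 122 190 220 216 210 235 200]
162 [100  73  90 160 208 198 112 122 166 179 124 100 179 218 221 228 197 103]
163 [ 77 114 178 207 192  63  46  84 136 143  89 103 157 219 220 210  96  42]
164 [134 192 214 146  35  43  45  44  38  48 113 181 171 208 220 207  72  47]
165 [206 203 103  39  45  49  49  45  51 115 201 235 177 186 222 212 105  46]
166 [204 105  40  46  48  48  43  64 136 200 238 202 120 176 221 177  65  48]
167 [105  40  46  48  46  45  88 168 218 236 201 103  52 120 174  64  51  71]
168 [ 41  45  48  45  53 109 185 240 235 199 102  41  46  45  44  57  76  90]
169 [ 48  47  44  55 116 202 238 223 193 103  42  46  49  50  61  82  89  89]
```

Measured: lever ≈ 0.66, pointer ≈ 0.735. The knob slipped a little in the grip, so I regrip it where it is and push on about 7 mm.

```bash
python3 -c "
from h import *
for a in(.662,.735):
  p=lever(a)-.0019*DY; print(p);go(p[0],p[1],p[2]-.0135,3.07)"
```

```text
[ 0.51530211 -0.32266853  0.13461305]
lin [9.8, -152.3, 111.8] turn [-0.002, 0.008, 0.003] rows>= 3.0
[ 0.52257192 -0.32319286  0.13498875]
lin [2.5, -152.3, 111.4] turn [-0.002, 0.008, 0.003] rows>= 3.0
```

Emit:
play_rows --moves '[{"claw": 0.5,"linear": [10,-152,20],"turn": [0,0.008,0]},{"claw": 0.5,"linear": [10,-152,20],"turn": [0,0.008,0]},{"claw": 0.5,"linear": [10,-152,20],"turn": [0,0.008,0]},{"claw": 0.5,"linear": [10,-152,40],"turn": [0,0.008,0]},{"claw": 0.5,"linear": [10,-152,85],"turn": [0,0.008,0]},{"claw": 0.5,"linear": [10,-152,112],"turn": [0,0.008,0]},{"claw": 0.5,"linear": [10,-152,112],"turn": [0,0.008,0]},{"claw": 0.1,"linear": [10,-152,112],"turn": [0,0.008,0]}]' --force 25

```text
time_s: 22.15
ee_pos: [0.5154, -0.3233, 0.1222]
eef_rot: [-3.139, 0.002, 3.073]
force: [-0.2, 0.1, -0.0]
grip_width: 0.0403
```

Emit:
play_rows --moves '[{"claw": 0.1,"linear": [0,0,0],"turn": [0,0,0]},{"claw": 0.1,"linear": [0,0,0],"turn": [0,0,0]}]'

```text
time_s: 22.4
ee_pos: [0.5159, -0.3224, 0.1236]
eef_rot: [-3.14, 0.003, 3.073]
force: [-0.5, 10.5, 6.2]
grip_width: 0.0256
```

```bash
python3 -c "
from h import *
o=get_obs();print(o['ee_pos'],o['grip_width'],o['force']);crop('scene','f1',150,60,120,110,5)
p=lever(.735)-.0019*DY;go(p[0],p[1],p[2]-.0135,3.07)"
```

```text
[ 0.51592233 -0.32238014  0.12363388] 0.025583301877265912 [-0.48544643 10.46030718  6.20520208]
lin [-6.7, -0.4, 2.2] turn [-0.001, 0.003, 0.003] rows>= 0.1
```

View pics/f1.png

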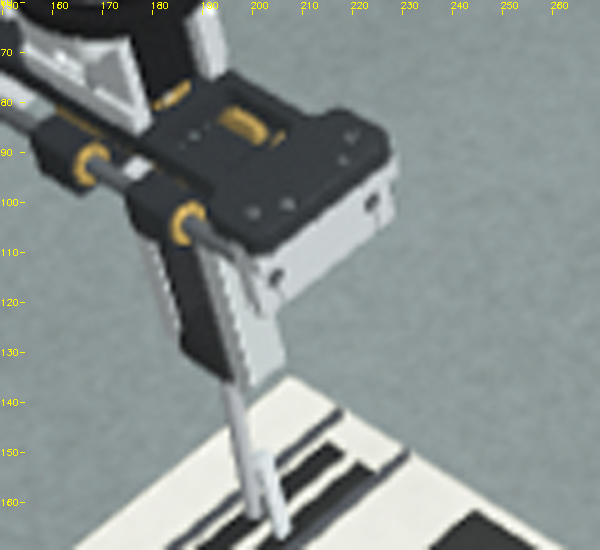

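Emit:
play_rows --moves '[{"claw": 0.1,"linear": [-4,1,0],"turn": [0,0,0]},{"claw": 0.1,"linear": [-7.5,1,0],"turn": [0,0,0]},{"claw": 0.1,"linear": [-7.5,1,0],"turn": [0,0,0]},{"claw": 0.1,"linear": [-7.5,1,0],"turn": [0,0,0]}]'

```text
time_s: 22.95
ee_pos: [0.5235, -0.3227, 0.1243]
eef_rot: [-3.139, 0.004, 3.073]
force: [-1.7, -5.2, -0.7]
grip_width: 0.0256
```

```bash
cat > lm.py <<'E'
from h import *
s=vision.camera("scene");cv2.imwrite("pics/s3.png",s)
import sys
b=cv2.resize(s[110:170,170:225],None,fx=10,fy=10,interpolation=cv2.INTER_CUBIC);cv2.imwrite("pics/%s.png"%sys.argv[1],b)
o=get_obs();print(o['ee_pos'],o['grip_width'],o['force'])
E
python3 lm.py f2
```

```text
[ 0.52343039 -0.32266917  0.12424421] 0.0257003848144685 [-1.88109072 -5.51859126 -0.62097745]
```

View pics/f2.png

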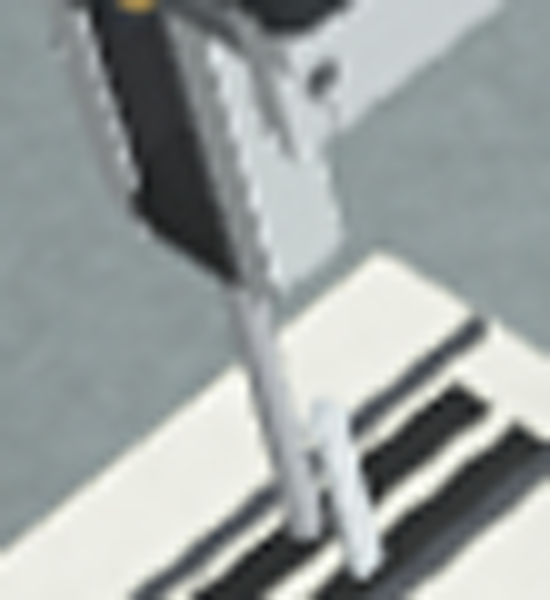

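Now they look nearly parallel. Release straight up and check again in both cameras, moving far enough away to clear the top view.

Emit:
play_rows --moves '[{"claw": 0.5,"linear": [0,0,0],"turn": [0,0,0]},{"claw": 0.5,"linear": [0,0,0],"turn": [0,0,0]},{"claw": 0.5,"linear": [0,0,-40],"turn": [0,0,0]},{"claw": 0.5,"linear": [0,0,-90],"turn": [0,0,0]},{"claw": 0.5,"linear": [60,290,-90],"turn": [0,0,-0.17]},{"claw": 0.5,"linear": [60,290,-90],"turn": [0,0,-0.17]},{"claw": 0.5,"linear": [60,290,-90],"turn": [0,0,-0.17]},{"claw": 0.5,"linear": [60,290,-90],"turn": [0,0,-0.17]}]'

```text
time_s: 24.0
ee_pos: [0.489, -0.0726, 0.2137]
eef_rot: [-3.138, 0.004, -3.041]
force: [1.3, 0.2, 0.0]
grip_width: 0.0471
```

```bash
python3 lm.py f3; python3 - <<'E'
from h import *
t=vision.camera("top");cv2.imwrite("pics/t3.png",t)
cv2.imwrite("pics/f3t.png",cv2.resize(t[210:270,460:520],None,fx=9,fy=9,interpolation=cv2.INTER_CUBIC))
crop("top","f3u",290,230,80,75,7,t)
E
```

```text
[ 0.48810592 -0.06717129  0.2138268 ] 0.04675447750632744 [0.82088641 1.87666093 0.87789736]
```

View pics/f3.png

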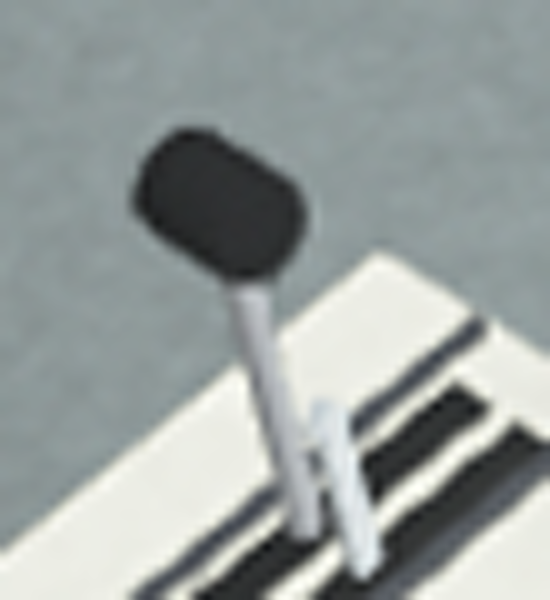

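View pics/f3t.png

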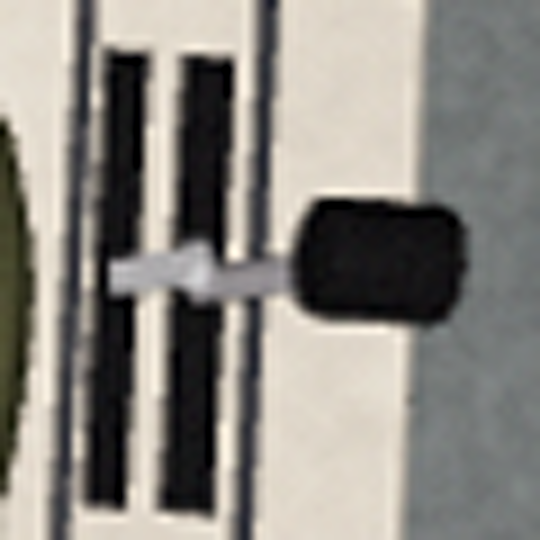

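View pics/f3u.png

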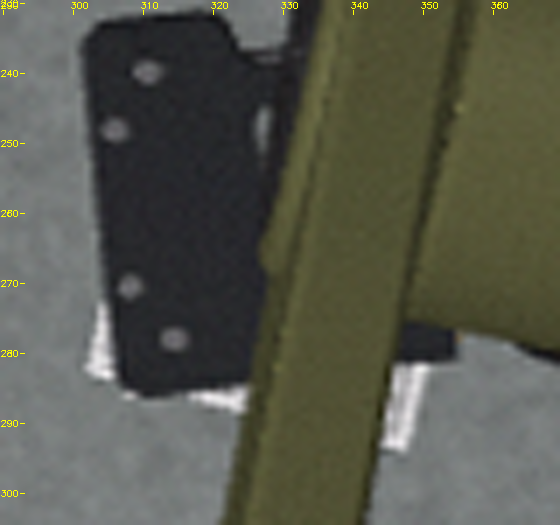

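```bash
python3 - <<'E'
from h import *
f=lambda q:((q[1]-q[0])[1]/(q[1]-q[0])[0]).round(3)
for a in(.65,.7,.72,.74,.76,.8):
    k=(pr("top",lever(a,.1))-[[460,210]]+.5)*9; p=(pr("top",[lever(a,.006,.018),lever(a,.058,.018)])-[[460,210]]+.5)*9;r=(pr("top",[lever(a,.006),lever(a,.085)])-[[460,210]]+.5)*9
    print(a,"knob",k.round(0),"ptr",p.round(0).tolist(),f(p),"rod",r.round(0).tolist(),f(r), "scene knob",((pr("scene",lever(a,.1))-[[170,110]]+.5)*10).round(0),"tip",((pr("scene",lever(a,.058,.018))-[[170,110]]+.5)*10).round(0),"rod15",((pr("scene",lever(a,.006,0))-[[170,110]]+.5)*10).round(0),"ptrbase",((pr("scene",lever(a,.006,.018))-[[170,110]]+.5)*10).round(0))
g=cv2.imread("pics/t3.png").min(axis=2)[236:246,470:496]; print(g)
E
```

```text
0.65 knob [[368. 302.]] ptr [[109.0, 283.0], [197.0, 289.0]] 0.076 rod [[191.0, 289.0], [337.0, 300.0]] 0.076 scene knob [[253. 177.]] tip [[343. 377.]] rod15 [[313. 521.]] ptrbase [[373. 561.]]
0.7 knob [[370. 277.]] ptr [[109.0, 281.0], [198.0, 275.0]] -0.068 rod [[191.0, 287.0], [339.0, 278.0]] -0.061 scene knob [[235. 190.]] tip [[333. 384.]] rod15 [[312. 521.]] ptrbase [[372. 561.]]
0.72 knob [[371. 266.]] ptr [[109.0, 281.0], [199.0, 269.0]] -0.125 rod [[191.0, 287.0], [339.0, 270.0]] -0.114 scene knob [[227. 196.]] tip [[328. 387.]] rod15 [[312. 522.]] ptrbase [[372. 562.]]
0.74 knob [[371. 256.]] ptr [[110.0, 280.0], [199.0, 264.0]] -0.182 rod [[191.0, 286.0], [340.0, 261.0]] -0.168 scene knob [[220. 201.]] tip [[324. 391.]] rod15 [[311. 522.]] ptrbase [[371. 562.]]
0.76 knob [[372. 246.]] ptr [[110.0, 279.0], [199.0, 258.0]] -0.238 rod [[191.0, 286.0], [340.0, 253.0]] -0.221 scene knob [[212. 207.]] tip [[320. 394.]] rod15 [[311. 522.]] ptrbase [[371. 562.]]
0.8 knob [[372. 226.]] ptr [[110.0, 278.0], [200.0, 247.0]] -0.349 rod [[191.0, 285.0], [341.0, 236.0]] -0.327 scene k
[... 468 characters left out ...]
10 114 112
  116 123 130 134  63  15  11  15]
 [108   3 154 179 173 172 172 171 172 170 171 198 206 163 133 131 139 141
  143 142 144 146  79  23  11  18]
 [105   0 151 173 172 173 173 166 152 143 172 199 195 155 146 144 146 144
  146 140 147 144  80  19  11  10]
 [ 75  10  99 118 103 151 171 186 134  44  66 142 156 142 136 137 139 131
  127 131 146 158 109  38   7  17]
 [ 78  11  15   8   2 140 199 211 141  42   7  78  95  66  90 144 144  71
   42 152 196 208 150  52   7  12]
 [ 78  17  18  16   8 188 209 208 117  27  14  17  13  13  42 192 192  96
   47 154 199 204 208 131  54  30]
 [ 79  15  18  21   6 186 207 211 119  28  20  20  18  15  47 191 188 100
   47 153 199 202 206 212 178 131]]
```

Top view: pointer row fits 0.743 and the lever about 0.73. In the scene view the knob fits about 0.75 and the rod slope 0.70. They agree within measurement error, so I accept the lever setting. Now the tub: turn the jaws across its 60 mm width, staying high.

```bash
python3 -c "
from h import *
go(.4625,-.023,.16,1.328)"
```

```text
lin [21.5, 49.8, 53.8] turn [0.002, 0.005, 1.92] rows>= 10.3
```

Emit:
play_rows --moves '[{"claw": 1.0,"linear": [21,50,54],"turn": [0.002,0.005,1.92]},{"claw": 1.0,"linear": [21,50,54],"turn": [0.002,0.005,1.92]},{"claw": 1.0,"linear": [21,50,54],"turn": [0.002,0.005,1.92]},{"claw": 1.0,"linear": [21,50,54],"turn": [0.002,0.005,1.92]},{"claw": 1.0,"linear": [21,50,54],"turn": [0.002,0.005,1.92]},{"claw": 1.0,"linear": [21,50,54],"turn": [0.002,0.005,1.92]},{"claw": 1.0,"linear": [21,50,54],"turn": [0.002,0.005,1.92]},{"claw": 1.0,"linear": [21,50,54],"turn": [0.002,0.005,1.92]}]'

```text
time_s: 25.1
ee_pos: [0.4632, -0.0231, 0.16]
eef_rot: [3.141, 0.001, 1.736]
force: [1.2, 0.1, 0.1]
grip_width: 0.0944
```

Emit:
play_rows --moves '[{"claw": 1.0,"linear": [0,0,0],"turn": [0,0,0.42]},{"claw": 1.0,"linear": [0,0,0],"turn": [0,0,0.42]},{"claw": 1.0,"linear": [0,0,0],"turn": [0,0,0.42]},{"claw": 1.0,"linear": [0,0,0],"turn": [0,0,0.42]}]'

```text
time_s: 25.6
ee_pos: [0.4634, -0.0234, 0.1601]
eef_rot: [3.14, 0.001, 1.317]
force: [-0.2, 0.0, -0.9]
grip_width: 0.0937
```

```bash
python3 - <<'E'
from h import *
o=get_obs();print(o['ee_pos'],o['eef_rot'],o['grip_width'])
crop("scene","g1",260,100,150,140,4); crop("top","g1t",270,210,110,100,5)
go(.4625,-.023,.10,1.328)
tb=np.array([.4615,-.0227]); y=np.array([.243,.970]); x=np.array([.970,-.243])
for z in(0,.045): print(z,[pr("scene",[*(tb+sx*.03*x+sy*.045*y),z]).round(1).tolist() for sx,sy in((1,1),(1,-1),(-1,-1),(-1,1))])
E
```

```text
[ 0.46338077 -0.02343406  0.16010315] [3.14018114e+00 8.44259126e-04 1.31650989e+00] 0.09370028302055795
lin [0.1, -1.0, 60.0] turn [0.001, 0.001, -0.01] rows>= 1.0
0 [[[338.0, 239.0]], [[308.7, 212.0]], [[330.3, 196.6]], [[359.7, 222.6]]]
0.045 [[[338.3, 226.2]], [[308.0, 198.7]], [[330.3, 183.1]], [[360.8, 209.5]]]
```

View pics/g1.png

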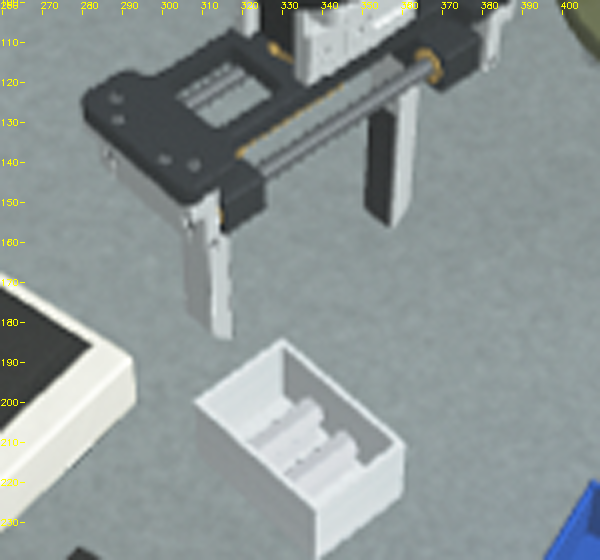

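View pics/g1t.png

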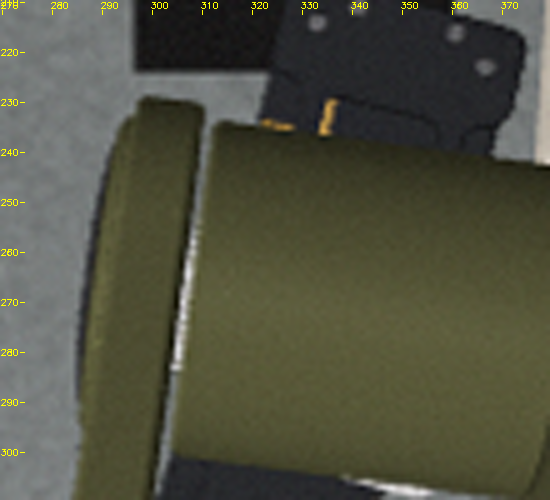

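The tub rim corners in the scene match the predicted ones within about 1 px, so it's unmoved and all the spacers are inside. Descend and grip.

Emit:
play_rows --moves '[{"claw": 1.0,"linear": [0,-1,60],"turn": [0,0,-0.01]},{"claw": 1.0,"linear": [0,-1,110],"turn": [0,0,-0.01]},{"claw": 1.0,"linear": [0,-1,142],"turn": [0,0,-0.01]},{"claw": 1.0,"linear": [0,-1,144],"turn": [0,0,-0.01]},{"claw": 0.5,"linear": [0,-1,144],"turn": [0,0,-0.01]},{"claw": 0.5,"linear": [0,-1,144],"turn": [0,0,-0.01]},{"claw": 0.5,"linear": [0,-1,144],"turn": [0,0,-0.01]},{"claw": 0.5,"linear": [0,-1,144],"turn": [0,0,-0.01]}]' --force 55

```text
time_s: 26.7
ee_pos: [0.4629, -0.0233, 0.0166]
eef_rot: [3.139, 0.001, 1.328]
force: [-1.9, -0.1, 6.8]
grip_width: 0.0598
```

Emit:
play_rows --moves '[{"claw": 0.5,"linear": [0,0,-6],"turn": [0,0,0]},{"claw": 0.5,"linear": [0,0,-16],"turn": [0,0,0]},{"claw": 0.5,"linear": [0,0,-16],"turn": [0,0,0]}]'

```text
time_s: 27.08
ee_pos: [0.4633, -0.0233, 0.0335]
eef_rot: [3.138, 0.001, 1.328]
force: [-0.9, -0.2, -2.9]
grip_width: 0.0597
```

```bash
python3 - <<'E'
from h import *
o=get_obs();print(o['ee_pos'],o['eef_rot'],o['grip_width'],o['force'])
crop("scene","g2",260,100,150,140,4)
go(.5331,-.196,.12,1.499)
E
```

```text
[ 0.46327703 -0.02328552  0.03352041] [3.13768604e+00 5.62965571e-04 1.32766147e+00] 0.059672806125968 [-0.92478197 -0.1619833  -2.89564397]
lin [-150.8, 109.9, -86.5] turn [0.003, 0.001, -0.171] rows>= 3.3
```

View pics/g2.png

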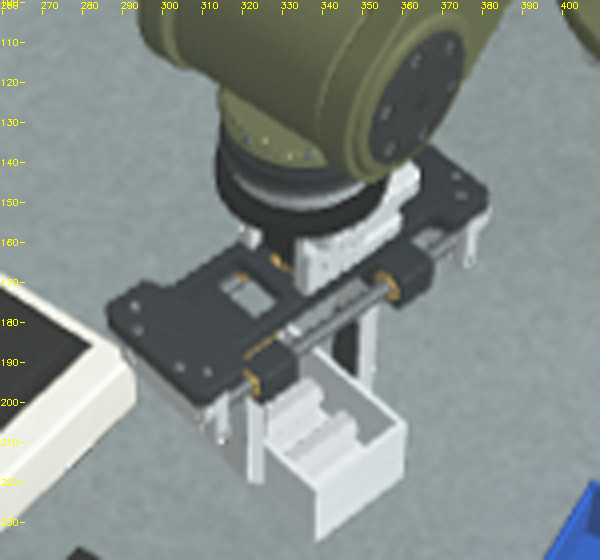

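The tub is lifted level (weight reading about 2.9 N). Up, then over the pad centre.

Emit:
play_rows --moves '[{"claw": 0.5,"linear": [0,0,-30],"turn": [0,0,0]},{"claw": 0.5,"linear": [-5,4,-60],"turn": [0,0,0]},{"claw": 0.5,"linear": [-45,33,-65],"turn": [0,0,-0.05]},{"claw": 0.5,"linear": [-90,65,-65],"turn": [0,0,-0.1]},{"claw": 0.5,"linear": [-130,95,-65],"turn": [0,0,-0.171]},{"claw": 0.5,"linear": [-151,110,-65],"turn": [0.003,0.001,-0.171]},{"claw": 0.5,"linear": [-151,110,-65],"turn": [0.003,0.001,-0.171]},{"claw": 0.5,"linear": [-151,110,-65],"turn": [0.003,0.001,-0.171]}]'

```text
time_s: 28.12
ee_pos: [0.5328, -0.1955, 0.0981]
eef_rot: [-3.141, -0.001, 1.499]
force: [0.1, 0.6, -3.0]
grip_width: 0.0596
```

```bash
python3 - <<'E'
from h import *
o=get_obs();print(o['ee_pos'],o['eef_rot'],o['grip_width'],o['force'])
s=vision.camera("scene");crop("scene","g3",150,70,180,170,3.5,s)
go(.5331,-.196,.0676,1.499)
E
```

```text
[ 0.53278036 -0.19554273  0.09806267] [-3.14077929e+00 -5.10676820e-04  1.49872820e+00] 0.059648756546913505 [ 0.07756974  0.57870015 -3.01405904]
lin [-0.7, 0.3, 30.7] turn [-0.0, -0.0, 0.0] rows>= 0.5
```

View pics/g3.png

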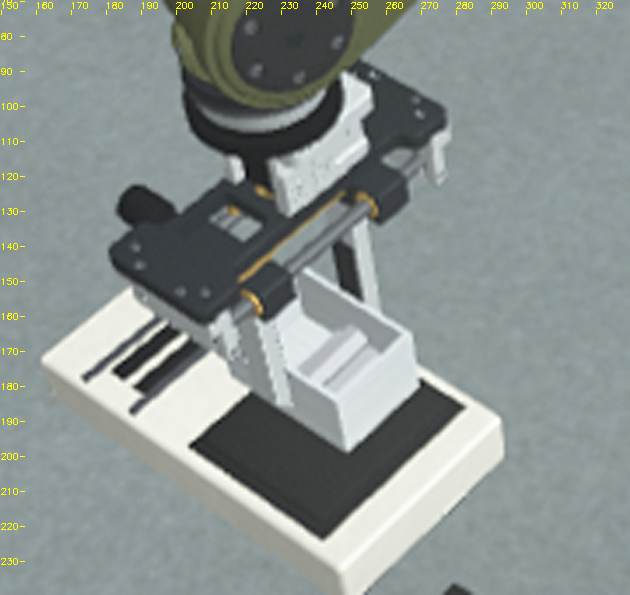

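The tub is over the pad centre and the lever is clear of the gripper. Lower in small steps.

Emit:
play_rows --moves '[{"claw": 0.5,"linear": [-1,0,15],"turn": [0,0,0]},{"claw": 0.5,"linear": [-1,0,27],"turn": [0,0,0]},{"claw": 0.5,"linear": [-1,0,31],"turn": [0,0,0]},{"claw": 0.5,"linear": [-1,0,34],"turn": [0,0,0]},{"claw": 0.5,"linear": [-1,0,36],"turn": [0,0,0]},{"claw": 0.5,"linear": [-1,0,36],"turn": [0,0,0]}]' --force 60

```text
time_s: 28.92
ee_pos: [0.533, -0.1963, 0.063]
eef_rot: [3.141, -0.0, 1.499]
force: [-5.3, 2.8, 7.8]
grip_width: 0.0594
```

Emit:
play_rows --moves '[{"claw": 0.5,"linear": [0,0,2],"turn": [0,0,0]},{"claw": 0.5,"linear": [0,0,3],"turn": [0,0,0]},{"claw": 0.5,"linear": [0,0,3],"turn": [0,0,0]}]'

```text
time_s: 29.3
ee_pos: [0.5332, -0.1964, 0.0611]
eef_rot: [3.141, 0.0, 1.499]
force: [-5.7, 3.3, 9.3]
grip_width: 0.0595
```

Force is rising at the spring rate; about 2.5 mm of travel is left. Go on.

Emit:
play_rows --moves '[{"claw": 0.5,"linear": [0,0,2],"turn": [0,0,0]},{"claw": 0.5,"linear": [0,0,4],"turn": [0,0,0]},{"claw": 0.5,"linear": [0,0,4],"turn": [0,0,0]},{"claw": 0.5,"linear": [0,0,4],"turn": [0,0,0]}]'

```text
time_s: 29.8
ee_pos: [0.5335, -0.1965, 0.0586]
eef_rot: [3.14, 0.001, 1.499]
force: [-8.4, 3.3, 14.9]
grip_width: 0.06
```

Emit:
play_rows --moves '[{"claw": 0.5,"linear": [0,0,3],"turn": [0,0,0]},{"claw": 0.5,"linear": [0,0,3],"turn": [0,0,0]},{"claw": 0.5,"linear": [0,0,3],"turn": [0,0,0]},{"claw": 0.5,"linear": [0,0,3],"turn": [0,0,0]}]'

```text
time_s: 30.3
ee_pos: [0.5335, -0.1966, 0.0586]
eef_rot: [3.139, 0.001, 1.499]
force: [-16.7, 7.2, 32.3]
grip_width: 0.0597
```

```bash
python3 - <<'E'
from h import *
o=get_obs();print(o['ee_pos'],o['eef_rot'],o['grip_width'],o['force'])
s=vision.camera("scene");crop("scene","g4",150,70,180,170,3.5,s)
E
```

```text
[ 0.53351038 -0.19656799  0.05855935] [3.13904908e+00 9.11281167e-04 1.49945966e+00] 0.05972404029624387 [-16.66228162   7.16406642  32.3326878 ]
```

View pics/g4.png

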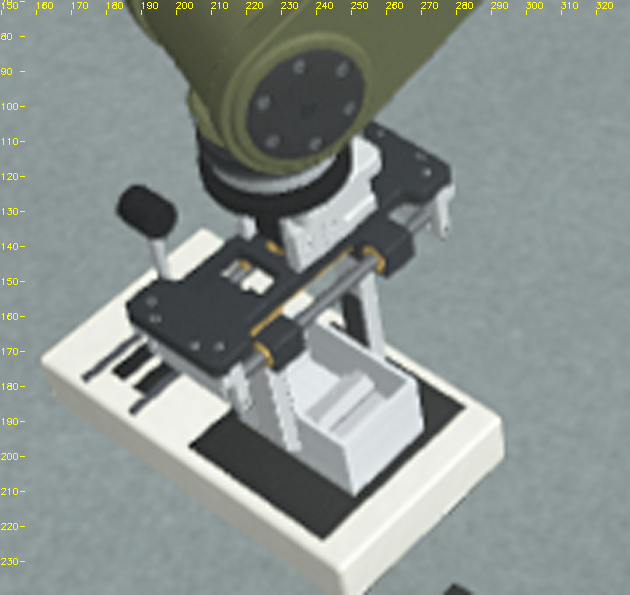

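z no longer changes at 0.0586 while force rose to 32 N, so the pad is on its stop and the tub is level. Hold, easing slightly.

Emit:
play_rows --moves '[{"claw": 0.5,"linear": [0,0,2],"turn": [0,0,0]},{"claw": 0.5,"linear": [0,0,2],"turn": [0,0,0]},{"claw": 0.5,"linear": [0,0,2],"turn": [0,0,0]},{"claw": 0.5,"linear": [0,0,2],"turn": [0,0,0]},{"claw": 0.5,"linear": [0,0,2],"turn": [0,0,0]},{"claw": 0.5,"linear": [0,0,2],"turn": [0,0,0]},{"claw": 0.5,"linear": [0,0,2],"turn": [0,0,0]},{"claw": 0.5,"linear": [0,0,2],"turn": [0,0,0]}]'

```text
time_s: 31.35
ee_pos: [0.5335, -0.1966, 0.0586]
eef_rot: [3.139, 0.001, 1.499]
force: [-11.4, 4.6, 23.0]
grip_width: 0.0594
```

Emit:
play_rows --moves '[{"claw": 0.5,"linear": [0,0,2],"turn": [0,0,0]},{"claw": 0.5,"linear": [0,0,2],"turn": [0,0,0]},{"claw": 0.5,"linear": [0,0,2],"turn": [0,0,0]},{"claw": 0.5,"linear": [0,0,2],"turn": [0,0,0]},{"claw": 0.5,"linear": [0,0,2],"turn": [0,0,0]},{"claw": 0.5,"linear": [0,0,2],"turn": [0,0,0]},{"claw": 0.5,"linear": [0,0,2],"turn": [0,0,0]},{"claw": 0.5,"linear": [0,0,2],"turn": [0,0,0]}]'

```text
time_s: 32.35
ee_pos: [0.5335, -0.1965, 0.0586]
eef_rot: [3.139, 0.001, 1.5]
force: [-11.5, 5.0, 22.2]
grip_width: 0.0596
```

Emit:
play_rows --moves '[{"claw": 0.5,"linear": [0,0,2],"turn": [0,0,0]},{"claw": 0.5,"linear": [0,0,2],"turn": [0,0,0]},{"claw": 0.5,"linear": [0,0,2],"turn": [0,0,0]},{"claw": 0.5,"linear": [0,0,2],"turn": [0,0,0]},{"claw": 0.5,"linear": [0,0,2],"turn": [0,0,0]},{"claw": 0.5,"linear": [0,0,2],"turn": [0,0,0]},{"claw": 0.5,"linear": [0,0,2],"turn": [0,0,0]},{"claw": 0.5,"linear": [0,0,2],"turn": [0,0,0]}]'

```text
time_s: 33.35
ee_pos: [0.5335, -0.1966, 0.0586]
eef_rot: [3.138, 0.002, 1.5]
force: [-11.0, 4.0, 21.9]
grip_width: 0.0592
```

Emit:
play_rows --moves '[{"claw": 0.5,"linear": [0,0,2],"turn": [0,0,0]},{"claw": 0.5,"linear": [0,0,2],"turn": [0,0,0]},{"claw": 0.5,"linear": [0,0,2],"turn": [0,0,0]},{"claw": 0.5,"linear": [0,0,2],"turn": [0,0,0]},{"claw": 0.5,"linear": [0,0,2],"turn": [0,0,0]},{"claw": 0.5,"linear": [0,0,2],"turn": [0,0,0]},{"claw": 0.5,"linear": [0,0,2],"turn": [0,0,0]},{"claw": 0.5,"linear": [0,0,2],"turn": [0,0,0]}]'

```text
time_s: 34.35
ee_pos: [0.5335, -0.1966, 0.0586]
eef_rot: [3.138, 0.002, 1.5]
force: [-11.6, 5.6, 21.6]
grip_width: 0.0598
```

Emit:
play_rows --moves '[{"claw": 0.5,"linear": [0,0,2],"turn": [0,0,0]},{"claw": 0.5,"linear": [0,0,2],"turn": [0,0,0]},{"claw": 0.5,"linear": [0,0,2],"turn": [0,0,0]},{"claw": 0.5,"linear": [0,0,2],"turn": [0,0,0]},{"claw": 0.5,"linear": [0,0,2],"turn": [0,0,0]},{"claw": 0.5,"linear": [0,0,2],"turn": [0,0,0]},{"claw": 0.5,"linear": [0,0,2],"turn": [0,0,0]},{"claw": 0.5,"linear": [0,0,2],"turn": [0,0,0]}]'

```text
time_s: 35.35
ee_pos: [0.5335, -0.1966, 0.0586]
eef_rot: [3.138, 0.002, 1.5]
force: [-12.1, 5.2, 21.6]
grip_width: 0.0595
```

```bash
python3 - <<'E'
from h import *
o=get_obs();print(o['ee_pos'],o['eef_rot'],o['grip_width'],o['force'])
s=vision.camera("scene");crop("scene","g5",150,70,180,170,3.5,s)
E
```

```text
[ 0.53350107 -0.19658908  0.05861224] [3.13776152e+00 2.01987553e-03 1.49975710e+00] 0.059519136565751335 [-12.08956283   5.2193967   21.59065246]
```

View pics/g5.png

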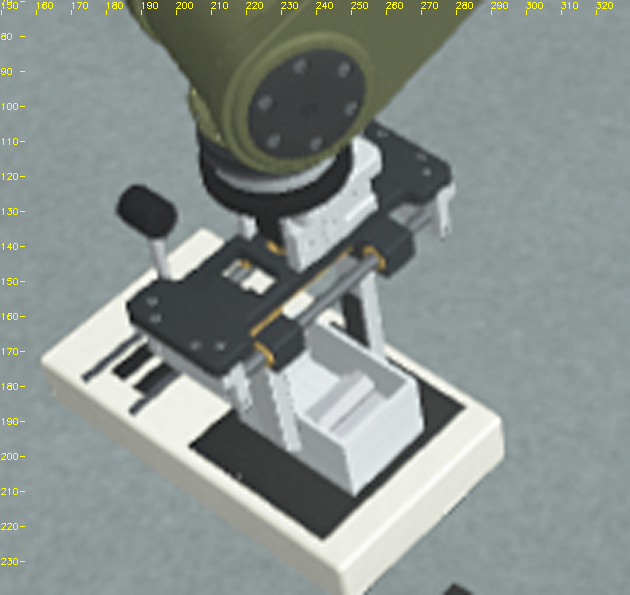

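Held fully down for over 5 s (z constant, about 22 N net). Lift and carry the tub to the mat.

```bash
python3 -c "
from h import *
go(.637,-.024,.10,1.5);go(.637,-.024,.0215,1.5)"
```

```text
lin [179.4, 91.2, -41.4] turn [0.004, 0.002, -0.0] rows>= 3.3
lin [179.6, 90.9, 37.1] turn [0.004, 0.002, -0.0] rows>= 3.3
```

Emit:
play_rows --moves '[{"claw": 0.5,"linear": [0,0,-10],"turn": [0,0,0]},{"claw": 0.5,"linear": [0,0,-30],"turn": [0,0,0]},{"claw": 0.5,"linear": [0,0,-42],"turn": [0,0,0]},{"claw": 0.5,"linear": [0,0,-42],"turn": [0,0,0]}]'

```text
time_s: 35.9
ee_pos: [0.5337, -0.1967, 0.1012]
eef_rot: [3.136, 0.003, 1.5]
force: [-0.3, 0.3, -3.1]
grip_width: 0.0592
```

```bash
python3 -c "
from h import *
o=get_obs();print(o['ee_pos'],o['grip_width'],o['force']);go(.637,-.024,.10,1.5)"
```

```text
[ 0.5337049  -0.19667851  0.10122736] 0.059248169825396164 [-0.2874906   0.29869845 -3.11769797]
lin [179.6, 90.8, 1.2] turn [0.005, 0.003, -0.0] rows>= 3.2
```

Emit:
play_rows --moves '[{"claw": 0.5,"linear": [45,22,0],"turn": [0,0,0]},{"claw": 0.5,"linear": [90,45,0],"turn": [0,0,0]},{"claw": 0.5,"linear": [135,68,0],"turn": [0.005,0.003,0]},{"claw": 0.5,"linear": [165,83,0],"turn": [0.005,0.003,0]},{"claw": 0.5,"linear": [180,91,0],"turn": [0.005,0.003,0]},{"claw": 0.5,"linear": [180,91,0],"turn": [0.005,0.003,0]},{"claw": 0.5,"linear": [180,91,0],"turn": [0.005,0.003,0]}]'

```text
time_s: 36.78
ee_pos: [0.6368, -0.0248, 0.101]
eef_rot: [-3.141, -0.0, 1.499]
force: [0.6, -0.3, -3.2]
grip_width: 0.0593
```

```bash
python3 - <<'E'
from h import *
o=get_obs();print(o['ee_pos'],o['grip_width'],o['force'])
s=vision.camera("scene");crop("scene","h1",150,130,230,170,3.4,s)
go(.637,-.024,.0215,1.499)
E
```

```text
[ 0.63676261 -0.02479193  0.10100838] 0.05928111399986145 [ 0.63105789 -0.25718591 -3.15581489]
lin [0.8, 0.1, 79.7] turn [-0.0, -0.0, -0.001] rows>= 1.3
```

View pics/h1.png

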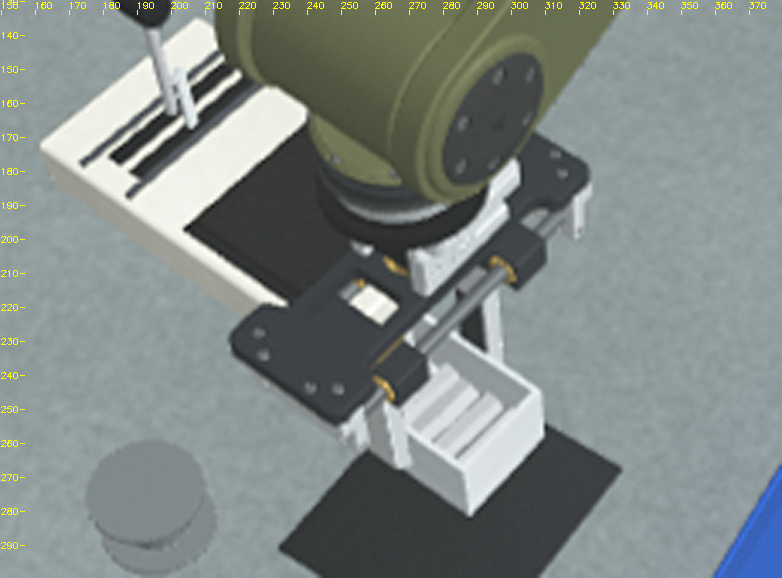

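The spacers are in the tub, which is over the mat centre. Lower to touch, then release.

Emit:
play_rows --moves '[{"claw": 0.5,"linear": [0,0,35],"turn": [0,0,0]},{"claw": 0.5,"linear": [0,0,65],"turn": [0,0,0]},{"claw": 0.5,"linear": [0,0,76],"turn": [0,0,0]},{"claw": 0.5,"linear": [0,0,79.5],"turn": [0,0,0]},{"claw": 0.5,"linear": [0,0,79.5],"turn": [0,0,0]},{"claw": 0.5,"linear": [0,0,79.5],"turn": [0,0,0]}]'

```text
time_s: 37.58
ee_pos: [0.6373, -0.0249, 0.0227]
eef_rot: [3.14, -0.0, 1.498]
force: [-0.9, 0.6, -3.5]
grip_width: 0.0597
```

```bash
python3 - <<'E'
from h import *
o=get_obs();print(o['ee_pos'],o['grip_width'],o['force'])
s=vision.camera("scene");crop("scene","h2",150,130,230,170,3.4,s)
E
```

```text
[ 0.63731904 -0.02488967  0.02273726] 0.059675550705178965 [-0.94921466  0.61955614 -3.51896281]
```

View pics/h2.png

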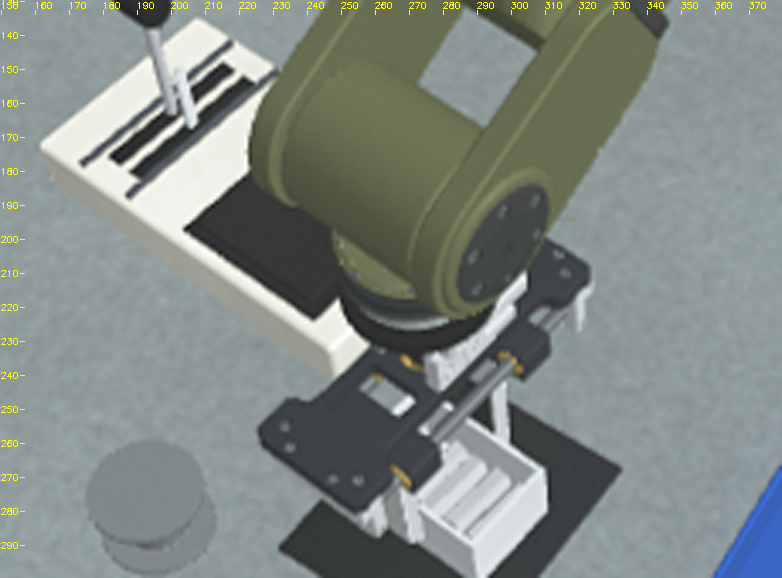

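Not yet in contact (still −3.5 N); about 2 mm more.

Emit:
play_rows --moves '[{"claw": 0.5,"linear": [0,0,2],"turn": [0,0,0]},{"claw": 0.5,"linear": [0,0,2.5],"turn": [0,0,0]},{"claw": 0.5,"linear": [0,0,2.5],"turn": [0,0,0]}]'

```text
time_s: 38.0
ee_pos: [0.6375, -0.0248, 0.0207]
eef_rot: [3.14, -0.0, 1.499]
force: [-2.1, 0.4, 3.9]
grip_width: 0.0595
```

Emit:
play_rows --moves '[{"claw": 0.75,"linear": [0,0,0],"turn": [0,0,0]},{"claw": 1.0,"linear": [0,0,0],"turn": [0,0,0]},{"claw": 1.0,"linear": [0,0,0],"turn": [0,0,0]},{"claw": 1.0,"linear": [0,0,-30],"turn": [0,0,0]},{"claw": 1.0,"linear": [0,0,-80],"turn": [0,0,0]},{"claw": 1.0,"linear": [0,0,-140],"turn": [0,0,0]},{"claw": 1.0,"linear": [0,0,-150],"turn": [0,0,0]}]'

```text
time_s: 38.88
ee_pos: [0.6386, -0.025, 0.1754]
eef_rot: [3.133, -0.0, 1.499]
force: [0.2, -0.4, -1.3]
grip_width: 0.0942
```

```bash
python3 - <<'E'
from h import *
o=get_obs();print(o['ee_pos'],o['grip_width'],o['force'])
s=vision.camera("scene");crop("scene","h3",150,110,230,190,3.2,s)
p=lever(.735)-.001*DY
go(p[0],p[1],.22,3.07);go(p[0],p[1],.22,-.072)
print(o['qpos'])
E
```

```text
[ 0.6386193  -0.0249752   0.17536667] 0.09422006173015336 [ 0.22017094 -0.41568852 -1.27808572]
lin [-304.9, -93.4, -46.6] turn [0.006, 0.005, -1.571] rows>= 8.4
lin [-304.9, -93.4, -46.6] turn [0.005, -0.006, 1.571] rows>= 8.4
[-9.65072192e-02  5.17570364e-01  1.28793542e+00  2.92280998e-04
  1.32701919e+00 -2.43488667e-02]
```

View pics/h3.png

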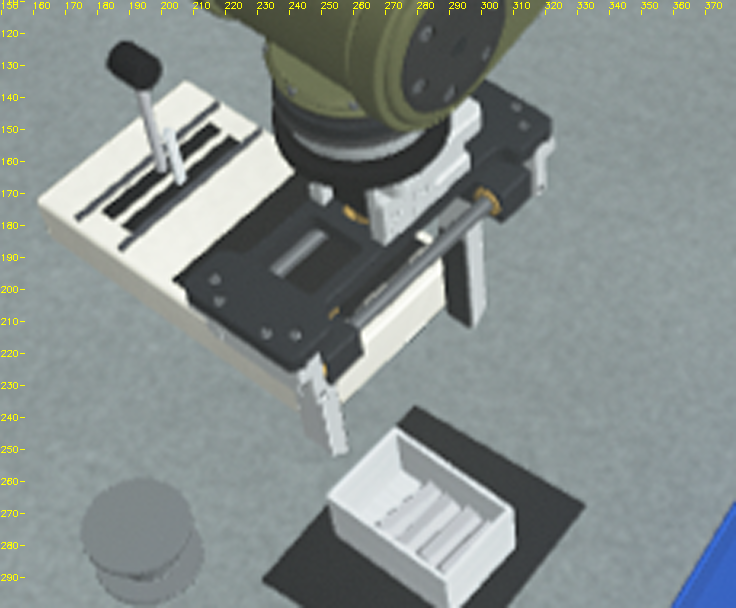

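The tub stands on the mat with its spacers. Next, return the lever: move over the knob, keeping high.

Emit:
play_rows --moves '[{"claw": 0.5,"linear": [-305,-93,-47],"turn": [0.005,-0.006,1.571]},{"claw": 0.5,"linear": [-305,-93,-47],"turn": [0.005,-0.006,1.571]},{"claw": 0.5,"linear": [-305,-93,-47],"turn": [0.005,-0.006,1.571]},{"claw": 0.5,"linear": [-305,-93,-47],"turn": [0.005,-0.006,1.571]},{"claw": 0.5,"linear": [-305,-93,-47],"turn": [0.005,-0.006,1.571]},{"claw": 0.5,"linear": [-305,-93,-47],"turn": [0.005,-0.006,1.571]},{"claw": 0.5,"linear": [-305,-93,-47],"turn": [0.005,-0.006,1.571]},{"claw": 0.5,"linear": [-305,-93,-47],"turn": [0.005,-0.006,1.571]}]'

```text
time_s: 39.92
ee_pos: [0.5225, -0.3225, 0.2184]
eef_rot: [-3.141, 0.002, -0.008]
force: [-0.3, 0.3, -0.1]
grip_width: 0.0469
```

```bash
python3 - <<'E'
from h import *
o=get_obs();print(o['ee_pos'],o['eef_rot'],o['grip_width'],o['force'])
s=vision.camera("scene");crop("scene","i1",150,40,150,140,4.2,s)
crop("top","i1t",290,140,85,95,6)
p=lever(.735)-.001*DY
go(p[0],p[1],p[2]-.0125,-.072)
E
```

```text
[ 0.52254054 -0.32246707  0.21838299] [-3.14058278e+00  2.20738478e-03 -8.21081498e-03] 0.04690697469318823 [-0.30740447  0.27206531 -0.12504881]
lin [0.1, 0.1, 96.1] turn [-0.001, 0.002, 0.068] rows>= 1.5
```

View pics/i1.png

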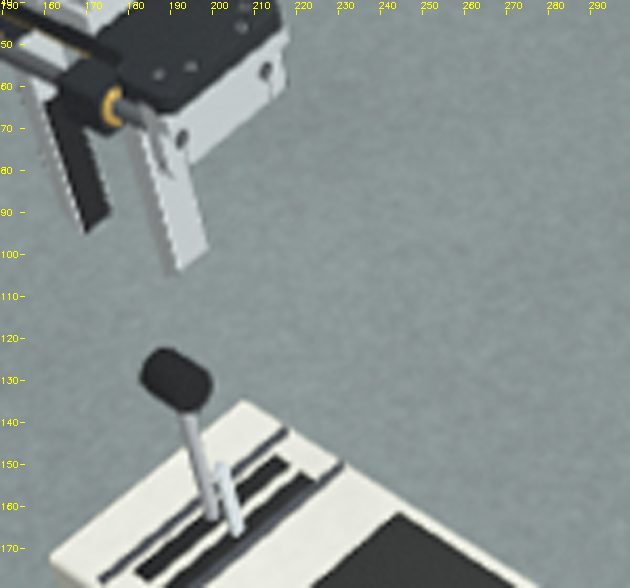

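View pics/i1t.png

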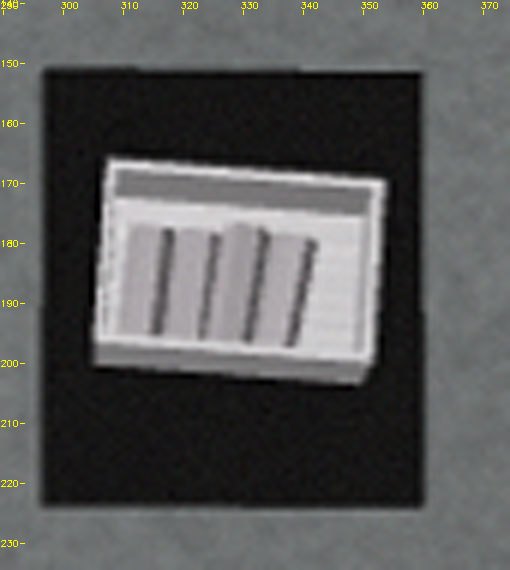

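The top view shows the tub upright inside the mat with four spacers. Lever and pointer are still parallel. Go down on the knob and grip.

Emit:
play_rows --moves '[{"claw": 0.5,"linear": [0,0,40],"turn": [0,0,0.068]},{"claw": 0.5,"linear": [0,0,75],"turn": [0,0,0.068]},{"claw": 0.5,"linear": [0,0,96],"turn": [0,0,0.068]},{"claw": 0.5,"linear": [0,0,96],"turn": [0,0,0.068]},{"claw": 0.1,"linear": [0,0,96],"turn": [0,0,0.068]},{"claw": 0.1,"linear": [0,0,96],"turn": [0,0,0.068]},{"claw": 0.1,"linear": [0,0,96],"turn": [0,0,0.068]}]' --force 20

```text
time_s: 40.9
ee_pos: [0.5228, -0.3227, 0.1235]
eef_rot: [3.141, 0.001, -0.072]
force: [-0.4, -3.2, 3.0]
grip_width: 0.0258
```

```bash
python3 - <<'E'
from h import *
o=get_obs();print(o['ee_pos'],o['eef_rot'],o['grip_width'],o['force'])
for a in(.6,.45,.3,.15,.0,-.1):
    p=lever(a)-.001*DY; print(a);go(p[0],p[1],p[2]-.0125,-.072)
E
```

```text
[ 0.52278464 -0.32265473  0.12350081] [ 3.14106385e+00  7.09570670e-04 -7.17677962e-02] 0.025794412203495175 [-0.43153623 -3.22188331  3.04140624]
0.6
lin [-13.6, -0.4, 2.1] turn [0.001, 0.001, 0.0] rows>= 0.2
0.45
lin [-28.2, -0.4, 5.5] turn [0.001, 0.001, 0.0] rows>= 0.5
0.3
lin [-42.2, -0.4, 11.0] turn [0.001, 0.001, 0.0] rows>= 0.7
0.15
lin [-55.1, -0.4, 18.5] turn [0.001, 0.001, 0.0] rows>= 0.9
0.0
lin [-66.8, -0.4, 27.9] turn [0.001, 0.001, 0.0] rows>= 1.2
-0.1
lin [-73.8, -0.4, 35.1] turn [0.001, 0.001, 0.0] rows>= 1.3
```

Emit:
play_rows --moves '[{"claw": 0.1,"linear": [-14,0,2],"turn": [0,0,0]},{"claw": 0.1,"linear": [-28,0,5.5],"turn": [0,0,0]},{"claw": 0.1,"linear": [-42,0,11],"turn": [0,0,0]},{"claw": 0.1,"linear": [-55,0,18.5],"turn": [0,0,0]},{"claw": 0.1,"linear": [-65,0,26.5],"turn": [0,0,0]},{"claw": 0.1,"linear": [-70,0,31],"turn": [0,0,0]},{"claw": 0.1,"linear": [-74,0,34],"turn": [0,0,0]},{"claw": 0.1,"linear": [-74,0,34],"turn": [0,0,0]}]'

```text
time_s: 41.9
ee_pos: [0.4505, -0.3175, 0.091]
eef_rot: [3.14, -0.004, -0.072]
force: [6.6, 3.7, 7.6]
grip_width: 0.0258
```

```bash
python3 - <<'E'
from h import *
o=get_obs();print(o['ee_pos'],o['eef_rot'],o['grip_width'],o['force'])
s=vision.camera("scene");crop("scene","j1",150,60,150,140,4.2,s)
E
```

```text
[ 0.45047273 -0.31747699  0.09103957] [ 3.14002412 -0.00361327 -0.07150396] 0.025824072814058383 [6.57258372 3.68640737 7.60472955]
```

View pics/j1.png

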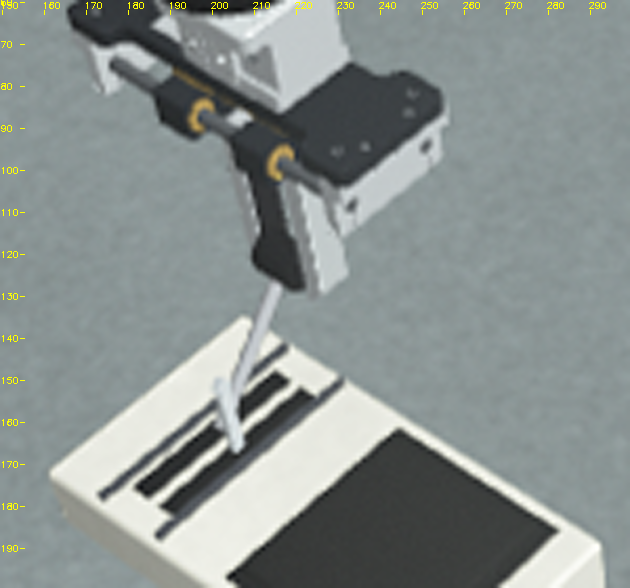

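There is a 10 N reaction, so it's probably on the stop. A slightly further pull should confirm it.

Emit:
play_rows --moves '[{"claw": 0.1,"linear": [-4,0,4],"turn": [0,0,0]},{"claw": 0.1,"linear": [-4,0,4],"turn": [0,0,0]},{"claw": 0.1,"linear": [-4,0,4],"turn": [0,0,0]}]'

```text
time_s: 42.32
ee_pos: [0.4497, -0.3176, 0.0902]
eef_rot: [3.138, -0.012, -0.071]
force: [11.4, 7.7, 18.1]
grip_width: 0.0259
```

Emit:
play_rows --moves '[{"claw": 0.5,"linear": [0,0,0],"turn": [0,0,0]},{"claw": 0.5,"linear": [0,0,0],"turn": [0,0,0]},{"claw": 0.5,"linear": [0,0,0],"turn": [0,0,0]},{"claw": 0.5,"linear": [0,0,-40],"turn": [0,0,0]},{"claw": 0.5,"linear": [0,0,-90],"turn": [0,0,0]},{"claw": 0.5,"linear": [-60,60,-130],"turn": [0,0,0]},{"claw": 0.5,"linear": [-60,60,-130],"turn": [0,0,0]},{"claw": 0.5,"linear": [-60,60,-130],"turn": [0,0,0]}]'

```text
time_s: 43.32
ee_pos: [0.3831, -0.3737, 0.2204]
eef_rot: [3.137, -0.012, -0.073]
force: [-0.4, -0.4, -0.5]
grip_width: 0.0472
```

```bash
python3 - <<'E'
from h import *
o=get_obs();print(o['ee_pos'],o['grip_width'],o['force'])
s=vision.camera("scene");t=vision.camera("top");cv2.imwrite("pics/k_s.png",s);cv2.imwrite("pics/k_t.png",t)
crop("scene","k1",150,60,150,140,4.2,s)
for a in (0,.03,.06,.1): print(a,((pr("scene",lever(a,.1,-.001))-[[150,60]]+.5)*4.2).round(0), pr("top",lever(a,.1,-.001)).round(1))
E
```

```text
[ 0.38313883 -0.37368793  0.22043185] 0.04716476246738343 [-0.38108731 -0.43931364 -0.54859057]
0 [[286. 255.]] [[493.4 276.3]]
0.03 [[282. 254.]] [[493.9 275. ]]
0.06 [[278. 254.]] [[494.4 273.8]]
0.1 [[272. 254.]] [[495.1 272. ]]
```

View pics/k1.png

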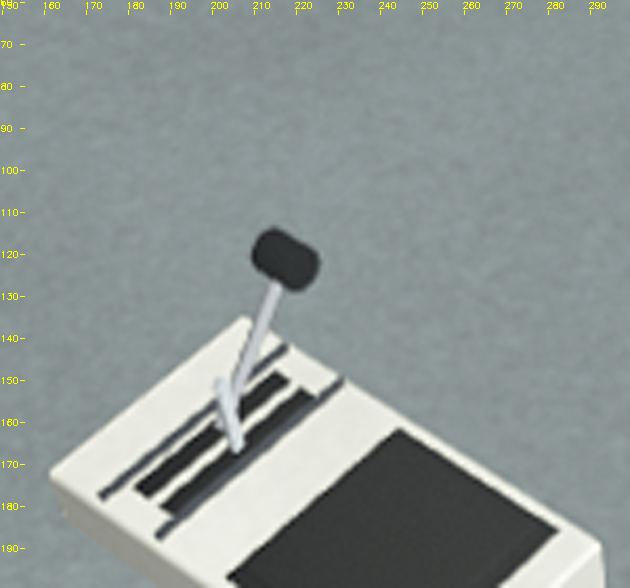

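View pics/k_s.png

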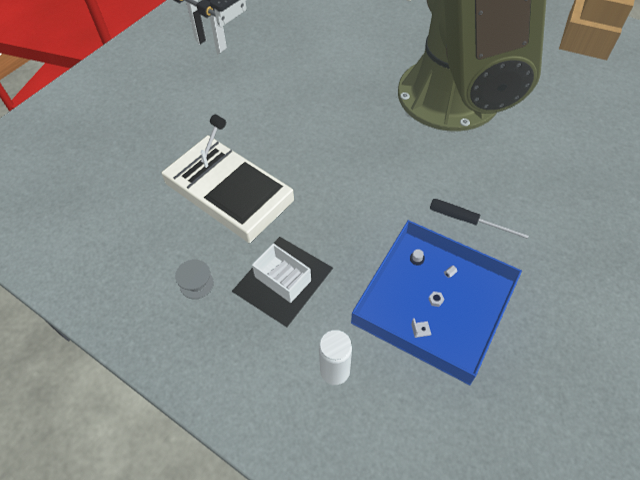

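View pics/k_t.png

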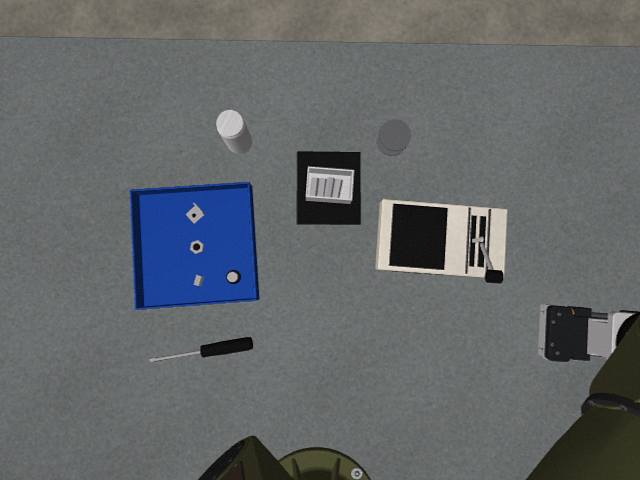

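The knob is at scene crop (286,258), where the model puts it for lever 0 (286,255), so it is on its stop. The tub stands on the mat with four spacers, the bin holds the four other parts, bystanders and pointer haven't moved, and the robot is clear. Hand in.

```bash
python3 -c "
from station import hand_in
print(hand_in())"
```

```text
the job is handed in; nothing more can be done
None
```

The job is done and handed in at about 43 s of the 210 s allowed; no verdict was reported.

- **Spacers:** There were four long spacers, and all four are in the tub. The short spacer, nut, foot and bracket stayed in the bin.
- **Lever at the pointer:** The first try left it about 0.07 rad short, because the knob slipped in the grip, so I gripped it again and corrected. On the last check most measurements agreed within about 0.015 rad, with the lever near 0.73 and the pointer near 0.74. One weaker reading, the rod's slope in the scene view, put the lever about 0.03 rad short, and I left it there.
- **Pad:** I pressed the tub down level on the pad centre until it stopped moving, at the height expected for fully down, with the force rising to 32 N. I then held it there for over 5 s at about 22 N. The force sensor also showed about 12 N sideways while pressing, but the tub did not shift.
- **End state:** The lever is on its off stop; the pull met about 18 N of resistance and the knob sits where the model puts angle 0. The tub stands upright on the mat with its four spacers. The pointer, spool, can and screwdriver look unmoved, and the robot touches nothing.

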